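# Sort look-alike spacer posts by length into rows with sprung stops

### The job

Sort the three loose square posts by length into the channels of matching width, the shortest first, then the middle one, then the longest. Slide them along the board without lifting them, crosswise into the row, and push each one up behind the post already there until the pair visibly presses in the sprung pad at the far end by a few millimetres, gently: do not drive the pad to its end. Leave each post lying square in its row, up against its neighbour.

Things in the scene. Friction and masses are not known exactly. Their poses are not given: they have to be found in the camera images.
- post_short: the loose shortest square aluminium post, 16 x 40 x 16 mm, 0.04 to 0.09 kg, lying on the board in front of the rows; origin: centre of its underside; x across its 16 mm width, y along its length, z up
- post_mid: the loose middle-length square aluminium post, 16 x 52 x 16 mm, 0.04 to 0.09 kg, lying on the board in front of the rows; origin: centre of its underside; x across its 16 mm width, y along its length, z up
- post_long: the loose longest square aluminium post, 16 x 64 x 16 mm, 0.04 to 0.09 kg, lying on the board in front of the rows; origin: centre of its underside; x across its 16 mm width, y along its length, z up
- lane_short: fixed grey channel, the row for 40 mm posts, which lie crosswise in it: 44 mm between two walls 3 mm thick, 18 mm high; no floor, open above and at its mouth, which flares over the first 12 mm; 105 mm long, from 50 mm in a sprung pad and a stop block, its thumbscrew up to 26 mm high. Origin: centre of the mouth at board height; x points into the row, y across, z up
- kept_short: post of 16 x 40 x 16 mm that already lies loose and crosswise in that row, between mouth and stop; axes as for the loose posts
- pad_short (a joint): how far the sprung pad of that row's stop is pressed in, m: 0 at rest, 0.014 at its hard end; about 0.9 N per mm. A black plate as wide as the row, 16 mm high; its face at rest is 52 to 64 mm in from the mouth, differs from row to row and is not told: feel for it
- lane_mid: fixed grey channel, the row for 52 mm posts, which lie crosswise in it: 56 mm between two walls 3 mm thick, 18 mm high; no floor, open above and at its mouth, which flares over the first 12 mm; 105 mm long, from 50 mm in a sprung pad and a stop block, its thumbscrew up to 26 mm high. Origin: centre of the mouth at board height; x points into the row, y across, z up
- kept_mid: post of 16 x 52 x 16 mm that already lies loose and crosswise in that row, between mouth and stop; axes as for the loose posts
- pad_mid (a joint): how far the sprung pad of that row's stop is pressed in, m: 0 at rest, 0.014 at its hard end; about 0.9 N per mm. A black plate as wide as the row, 16 mm high; its face at rest is 52 to 64 mm in from the mouth, differs from row to row and is not told: feel for it
- lane_long: fixed grey channel, the row for 64 mm posts, which lie crosswise in it: 68 mm between two walls 3 mm thick, 18 mm high; no floor, open above and at its mouth, which flares over the first 12 mm; 105 mm long, from 50 mm in a sprung pad and a stop block, its thumbscrew up to 26 mm high. Origin: centre of the mouth at board height; x points into the row, y across, z up
- kept_long: post of 16 x 64 x 16 mm that already lies loose and crosswise in that row, between mouth and stop; axes as for the loose posts
- pad_long (a joint): how far the sprung pad of that row's stop is pressed in, m: 0 at rest, 0.014 at its hard end; about 0.9 N per mm. A black plate as wide as the row, 16 mm high; its face at rest is 52 to 64 mm in from the mouth, differs from row to row and is not told: feel for it
- board: fixed grey laminate board on four feet, 310 x 355 mm, on which rows and posts lie; its flat top is 30 mm above its origin (centre of its underside, at bench height), so at world z = 0.030
Mind the look-alikes: they are no part of the job. What is shaped like the post_long but brown is not meant.

How it is judged:
By the outcome, as a careful person would: the job done as asked, in the order asked, and still so for the second after the job is handed in, with the robot touching nothing.
It also fails if it takes over 72 s, if anything falls off the work surface, if the arm or the gripper's body presses on something with over 40 N, if the wrist force passes 120 N, or if a joint passes its speed limit or range.

### The arm

A 6-joint arm with a two-finger parallel gripper is mounted at the origin on a cart in front of the work surface, level with it; the furniture and walls round the work are solid. World frame = base frame: x ahead of the robot, y to its left, z up, the work surface at z = 0. Lengths are in m, angles in rad, forces in N, time in s.
With the tool pointing down it reaches from about 0.35 to 0.975 m from the base axis. Payload 4.9 kg.
Tool frame: the origin (TCP) lies midway between the tips of the shut fingers; the grasp point (between the pads) lies manip.grip_depth behind it (manip.grip_depth is the distance from the TCP to the grasp point, in m); z points along the fingers, x is the direction in which the jaws open and shut, and the axes are right-handed (so a half turn about z gives the same grasp; the last joint's range is limited). The gripper opens to 85 mm and grips with 20 to 120 N. Pads are 22 mm wide; open, the fingers measure 114 mm over their backs; the gripper's body (76 mm by 85 mm) begins 54 mm behind the grasp point. The pads swing forward as they close: fully open they stand 13 mm farther back than shut.
Start: joints at [-1.262, 0.053, 1.613, -0, 1.476, -0.119], TCP at [0.259, -0.569, 0.231] pointing down, gripper open.
Joint ranges: [-3.01, 3.01], [-1.01, 2.22], [0.06, 2.58], [-1.02, 4.17], [0.09, 2.62], [-3.14, 3.14]. Speed limits (rad/s): [2.57, 2.57, 3.14, 3.14, 3.14, 3.14].

### API

Orientations are given as a unit quaternion [w, x, y, z].
In Python, from plant import state, grab_frame, ticket, manip gives the robot as it stands.
- The arm moves only by the tool carry_out, never from a script. Its argument "moves" is a list that holds one entry, the list of rows, each a list of 7 numbers: the turn, a rotation vector about the tool's x, y, z each as a share of 5 degrees, from -1 to 1, then the shift along the tool's x, y, z each as a share of 0.04 m, from -1 to 1, then the gripper command: -1 is shut, 1 is fully open, values between are in proportion. A call has 1 to 8 rows; each row shifts and turns the commanded pose from where the row before left it, along the tool's axes as they then stand; what a row does not reach is not made up. A row lasts 1/12 s, in which the tool goes at most 41.7 mm and 7.16 degrees, less where a joint would pass 70% of its speed; a pose out of reach is approached as far as the arm can. A call with a number of a shift or a turn outside -1 to 1 is refused whole. A call with a gripper value outside its range is refused whole. The fingers move at their own pace and stop on an object; the grip force is fixed at half the most. Time passes only in rows, so rows that do not move let the fingers close. It gives the time, the measured TCP pose, the force and the opening at its end, in the units of the state.
- state(): the state, without advancing time (a new reading comes with each control period).
- grab_frame(name): name is "side" or "top" or "wrist"; returns a dict with "frame" (384x512x3 uint8, red, green, blue), "z_map" (384x512 float32, m along the optical axis (not along the pixel's ray), 0 where there is no reading), "K" (3x3 intrinsics, pixels), "k1" (the pictures are not rectified: a ray, as slopes to the right and down, at radius r is drawn at 1 + k1 r^2 times it, then the intrinsics apply), "world_from_camera" (4x4, takes a point from camera to world coordinates); the wrist camera has in their place "hand_eye" (4x4, takes a point from camera to tool coordinates, whose origin is the TCP and whose axes are the tool frame's). Camera axes: x right, y down, z forward; pixel columns grow to the right and rows downward; lengths in m; the calibration is good to about 2 mm. A picture is of the moment at which its call begins: read the wrist's pose just before it.
- ticket.job_done(): hands the job in, once; it reports no verdict.
The state is a dict: "time": time; "joint_pos": joint angles; "joint_vel": joint speeds; "joint_efforts": joint torques, N m; "tool_pos": TCP position; "tool_rot": TCP orientation; "contact_force": force on the tool from outside, world axes, zero at the start; "ft_torque": the same for the moment, N m; "gripper_width": opening from 0.0 (shut) to 1.0 (fully open).
Only numpy, scipy, OpenCV 4.12 (cv2) and the standard library are available. Lean on these libraries where they do the work, as an engineer would, in place of code of your own. Each camera call takes 0.05 s, during which the arm holds its last target.

## Working session

There is one attempt and no reset: what is moved stays moved. The work goes in short steps, Python scripts to look and compute and a tool call to move; the robot and the scene stay as the last step left them, time stands still between calls to the robot, and variables do not carry over. Pictures are saved under pics/ and viewed, and the job is handed in when it is done.

Besides the shell and the picture viewer there is one more tool, called after "Emit:" in YAML: its name, and indented under it one key for each argument. carry_out: Moves the arm, as the interface text tells. Shift numbers are shares of 0.04 m and turn numbers shares of 5 degrees, none past 1 either way. Its arguments: {"type":"object","properties":{"moves":{"type":"array"}},"required":["moves"]}

```bash
mkdir -p pics; ls
python3 - <<'E'
from plant import state, grab_frame, ticket, manip
import cv2,numpy as np
print(state()); print(manip, [ (k,getattr(manip,k)) for k in dir(manip) if k[0]!='_'])
for n in ("side","top","wrist"):
    f=grab_frame(n); cv2.imwrite(f"pics/{n}0.png",f["frame"][:,:,::-1]); np.savez(f"{n}0.npz",**f)
    print(n,f["K"].tolist(),f["k1"],np.round(f.get("world_from_camera",f.get("hand_eye")),4).tolist())
print(state()["time"])
E
```

```text
pics
{'time': 0.0, 'joint_pos': array([-1.26200954e+00,  5.33927071e-02,  1.61427647e+00, -1.04992446e-05,
        1.47594739e+00, -1.18995326e-01]), 'joint_vel': array([-1.61863771e-03,  4.65660628e-04, -2.48593511e-04,  2.25274100e-04,
       -5.12594157e-05,  4.01519031e-04]), 'joint_efforts': array([ 1.47613631e-03, -3.93679583e+01, -3.70179427e+01, -2.07044008e-05,
        6.93523689e-03,  2.58755300e-06]), 'tool_pos': array([ 0.25909987, -0.56810273,  0.23005124]), 'tool_rot': array([-6.40511425e-04,  8.41086577e-01, -5.40899571e-01, -7.83471849e-04]), 'contact_force': array([ 0.18141366,  0.52608049, -0.71144547]), 'ft_torque': array([-0.02061449, -0.00320985, -0.03940895]), 'gripper_width': 0.9996193095463989}
<Robot object at 0x7fcacad7fa10> [('IKError', <class 'plant.IKError'>), ('grip_depth', 0.0187)]
side [[351.60207690861654, 0.0, 259.69911792068564], [0.0, 351.60207690861654, 195.1976636648476], [0.0, 0.0, 1.0]] -0.09869411269426033 [[-0.9912, -0.0908, 0.0963, 0.354], [-0.1303, 0.5432, -0.8294, 1.0077], [0.023, -0.8347, -0.5502, 0.5218], [0.0, 0.0, 0.0, 1.0]]
top [[416.3062508110792, 0.0, 249.56529721799774], [0.0, 416.3062508110792, 196.4974811571285], [0.0, 0.0, 1.0]] -0.056602968773714325 [[-0.0052, -0.9861, 0.1658, 0.2924], [-1.0, 0.0053, 0.0002, 0.2697], [-0.0011, -0.1658, -0.9862, 0.8901], [0.0, 0.0, 0.0, 1.0]]
wrist [[267.632489958148, 0.0, 255.92975013186037], [0.0, 267.632489958148, 194.80382340836468], [0.0, 0.0, 1.0]] -0.03505202294961415 [[1.0, -0.0001, -0.0006, -0.0008], [0.0002, 0.9557, 0.2942, -0.0759], [0.0006, -0.2942, 0.9557, -0.1431], [0.0, 0.0, 0.0, 1.0]]
0.15
```

View pics/top0.png

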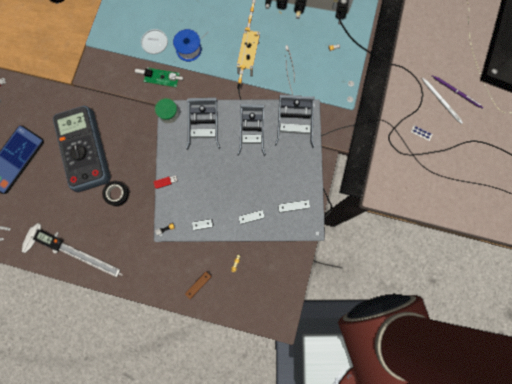

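View pics/side0.png

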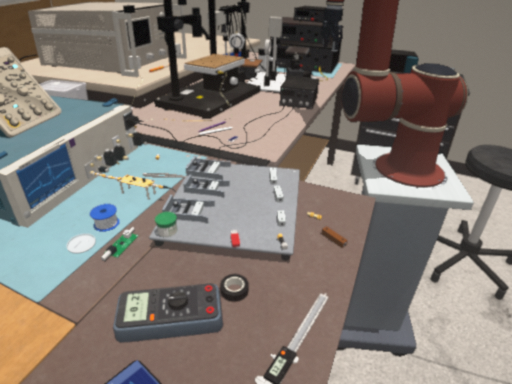

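```bash
cat > h.py <<'E'
import numpy as np,cv2
from scipy.spatial.transform import Rotation as R
def undist(f,px):
    px=np.atleast_2d(np.asarray(px,float)); K=f["K"]; k1=float(f["k1"])
    return cv2.undistortPoints(px.reshape(-1,1,2),np.array(K),np.array([k1,0,0,0,0.])).reshape(-1,2)
def pose(s):
    T=np.eye(4); q=s["tool_rot"]; T[:3,:3]=R.from_quat([q[1],q[2],q[3],q[0]]).as_matrix(); T[:3,3]=s["tool_pos"]; return T
def cast(f,px,z,T=None):
    W=np.array(f["world_from_camera"]) if T is None else T@np.array(f["hand_eye"])
    u=undist(f,px); d=np.c_[u,np.ones(len(u))]@W[:3,:3].T
    o=W[:3,3]; return o+d*((z-o[2])/d[:,2])[:,None]
E
python3 - <<'E'
from h import *
f=dict(np.load("top0.npz"))
im=f["frame"][:,:,::-1]
cv2.imwrite("pics/topz.png",cv2.resize(im[90:245,150:330],None,fx=4,fy=4,interpolation=cv2.INTER_CUBIC)[:600])
g=cv2.cvtColor(im,cv2.COLOR_BGR2HSV)
m=((g[...,2]>190)&(g[...,1]<50)).astype(np.uint8); m[:, :150]=0;m[:,330:]=0;m[245:]=0;m[:90]=0
for c in cv2.findContours(m,cv2.RETR_EXTERNAL,cv2.CHAIN_APPROX_NONE)[0]:
    if len(c)<15: continue
    w=cast(f,c.reshape(-1,2),0.046)[:,:2]
    r=cv2.minAreaRect((w*1000).astype(np.float32)); print(np.round(r[0]),np.round(r[1]),round(r[2],1),c.reshape(-1,2).mean(0))
print(cast(f,[[158,100],[321,98],[323,240],[154,240]],0.03).round(3))
E
```

```text
[378. 368.] [14. 38.] 9.8 [201.5625     224.20833333]
[393. 267.] [15. 50.] 14.7 [251.         216.48214286]
[415. 180.] [14. 63.] 7.9 [293.73913043 205.57971014]
[559. 265.] [36. 13.] 89.7 [251.88636364 138.        ]
[573. 368.] [47. 13.] 89.6 [203.        132.2037037]
[582. 173.] [60. 14.] 85.5 [294.1971831  127.42253521]
[[0.653 0.47  0.03 ]
 [0.655 0.112 0.03 ]
 [0.345 0.119 0.03 ]
 [0.347 0.468 0.03 ]]
```

View pics/topz.png

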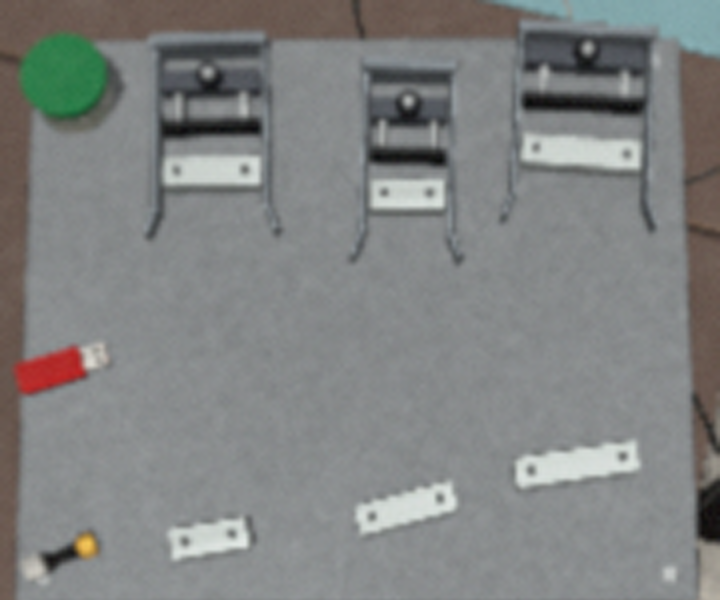

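View pics/wrist0.png

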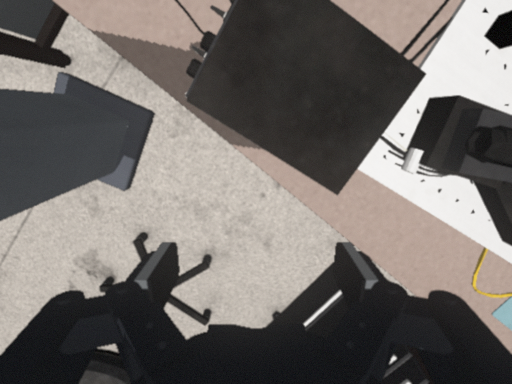

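```bash
cat >> h.py <<'E'
def heading(T): return np.degrees(np.arctan2(T[1,0],T[0,0]))
def plan(x,y,z,h,n,grip,turn_n=None,s=None):
    """print n rows from measured pose to target; levels the tool too"""
    from plant import state
    s=s or state(); T=pose(s); T0=T.copy()
    Rt=np.array([[np.cos(np.radians(h)),np.sin(np.radians(h)),0],[np.sin(np.radians(h)),-np.cos(np.radians(h)),0],[0,0,-1]])
    p=np.array([x,y,z]); rows=[]
    for i in range(n):
        k=n-i; kt=max((turn_n or n)-i,1)
        rv=R.from_matrix(T[:3,:3].T@Rt).as_rotvec()/kt
        t=np.round(np.degrees(rv)/5,2); 
        d=np.round(T[:3,:3].T@((p-T[:3,3])/k)/0.04,2)
        row=list(t)+list(d)
        if max(abs(np.array(row)))>1 or np.linalg.norm(d)*.04>.0417: print("TOO BIG",row)
        rows.append([float(v)+0.0 for v in row]+[grip])
        # assume shift along axes before turn
        T[:3,3]+=T[:3,:3]@d*.04; T[:3,:3]=T[:3,:3]@R.from_rotvec(np.radians(t*5)).as_matrix()
    print("from",T0[:3,3].round(4),round(heading(T0),2),"to",T[:3,3].round(4),round(heading(T),2))
    for i in range(0,n,8): print(str(rows[i:i+8]).replace("0.0,","0,").replace(" ",""))
E
python3 - <<'E'
from h import *
plan(.48,.254,.32,0,24,1,16)
E
```

```text
from [ 0.2591 -0.5682  0.2303] -65.49 to [0.4799 0.2541 0.3198] 0.01
[[0,0,-0.82,-0.68,-0.56,-0.09,1],[0,0,-0.82,-0.64,-0.61,-0.09,1],[0,0,-0.82,-0.6,-0.66,-0.09,1],[0,0,-0.82,-0.55,-0.7,-0.09,1],[0,0,-0.82,-0.5,-0.73,-0.09,1],[0,0,-0.82,-0.44,-0.77,-0.09,1],[0,0,-0.82,-0.39,-0.8,-0.09,1],[0,0,-0.82,-0.33,-0.82,-0.09,1]]
[[0,0,-0.82,-0.27,-0.85,-0.09,1],[0,0,-0.82,-0.21,-0.86,-0.09,1],[0,0,-0.82,-0.15,-0.87,-0.09,1],[0,0,-0.82,-0.08,-0.88,-0.09,1],[0,0,-0.81,-0.02,-0.89,-0.09,1],[-0.01,0,-0.82,0.04,-0.89,-0.09,1],[0,0,-0.81,0.11,-0.88,-0.1,1],[-0.01,0.01,-0.82,0.17,-0.87,-0.1,1]]
[[0,0,0,0.23,-0.86,-0.1,1],[0,0,0,0.23,-0.86,-0.09,1],[0,0,0,0.23,-0.85,-0.1,1],[0,0,0,0.23,-0.86,-0.09,1],[0,0,0,0.23,-0.85,-0.1,1],[0,0,0,0.23,-0.86,-0.09,1],[0,0,0,0.24,-0.85,-0.1,1],[0,0,0,0.23,-0.86,-0.09,1]]
```

Emit:
carry_out:
  moves:
    - [[0, 0, -0.82, -0.68, -0.56, -0.09, 1], [0, 0, -0.82, -0.64, -0.61, -0.09, 1], [0, 0, -0.82, -0.6, -0.66, -0.09, 1], [0, 0, -0.82, -0.55, -0.7, -0.09, 1], [0, 0, -0.82, -0.5, -0.73, -0.09, 1], [0, 0, -0.82, -0.44, -0.77, -0.09, 1], [0, 0, -0.82, -0.39, -0.8, -0.09, 1], [0, 0, -0.82, -0.33, -0.82, -0.09, 1]]

```text
time: 0.82
tool_pos: [0.3325, -0.2928, 0.2599]
tool_rot: [-0.0, 0.96, -0.28, -0.0]
contact_force: [1.0, 0.4, 1.0]
gripper_width: 0.996
```

Emit:
carry_out:
  moves:
    - [[0, 0, -0.82, -0.27, -0.85, -0.09, 1], [0, 0, -0.82, -0.21, -0.86, -0.09, 1], [0, 0, -0.82, -0.15, -0.87, -0.09, 1], [0, 0, -0.82, -0.08, -0.88, -0.09, 1], [0, 0, -0.81, -0.02, -0.89, -0.09, 1], [0, 0, -0.82, 0.04, -0.89, -0.09, 1], [0, 0, -0.81, 0.11, -0.88, -0.1, 1], [0, 0, -0.82, 0.17, -0.87, -0.1, 1]]

```text
time: 1.48
tool_pos: [0.4059, -0.0185, 0.2897]
tool_rot: [0.0, 1.0, 0.002, 0.0]
contact_force: [-0.1, -0.3, 0.2]
gripper_width: 1.002
```

Emit:
carry_out:
  moves:
    - [[0, 0, 0, 0.23, -0.86, -0.1, 0], [0, 0, 0, 0.23, -0.86, -0.09, 0], [0, 0, 0, 0.23, -0.85, -0.1, 0], [0, 0, 0, 0.23, -0.86, -0.09, 0], [0, 0, 0, 0.23, -0.85, -0.1, 0], [0, 0, 0, 0.23, -0.86, -0.09, 0], [0, 0, 0, 0.24, -0.85, -0.1, 0], [0, 0, 0, 0.23, -0.86, -0.09, 0]]

```text
time: 2.15
tool_pos: [0.48, 0.2556, 0.3199]
tool_rot: [0.0, 1.0, 0.0, -0.0]
contact_force: [0.6, -0.5, 0.7]
gripper_width: 0.504
```

Emit:
carry_out:
  moves:
    - [[0, 0, 0, 0, 0, 0, 0], [0, 0, 0, 0, 0, 0, 0]]

```text
time: 2.32
tool_pos: [0.4798, 0.255, 0.3194]
tool_rot: [0.0, 1.0, 0.002, -0.001]
contact_force: [0.2, -0.1, -0.3]
gripper_width: 0.5
```

Run:
```python
from h import *
from plant import *
s=state(); f=grab_frame("wrist"); np.savez("w1.npz",T=pose(s),**f); T=pose(s)
print(s["time"],s["tool_pos"],heading(T),s["gripper_width"],s["contact_force"])
cv2.imwrite("pics/w1.png",f["frame"][:,:,::-1])
```

```text
2.3167 [0.47982348 0.25497772 0.31938752] 0.17197815465837646 0.5004489837838876 [ 0.23639256 -0.08778406 -0.32344392]
```

View pics/w1.png

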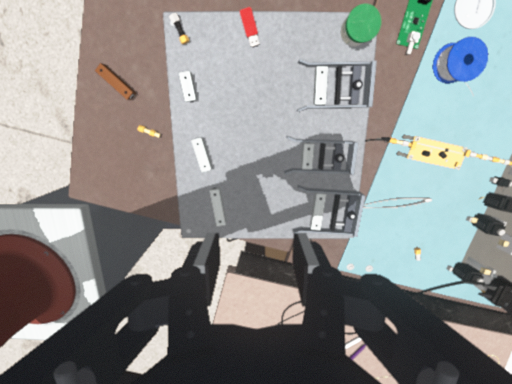

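Run:
```python
from h import *
f=dict(np.load("w1.npz")); im=f["frame"][:,:,::-1]
a=cv2.resize(im[50:245,280:385],None,fx=5.7,fy=5.7,interpolation=cv2.INTER_CUBIC)
a=cv2.resize(im[50:245,280:385],None,fx=3,fy=3,interpolation=cv2.INTER_CUBIC)
b=cv2.resize(im[50:245,165:270],None,fx=3,fy=3,interpolation=cv2.INTER_CUBIC)
cv2.imwrite("pics/w1z.png",np.hstack([b,a]))
```

```text
(no output)
```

View pics/w1z.png

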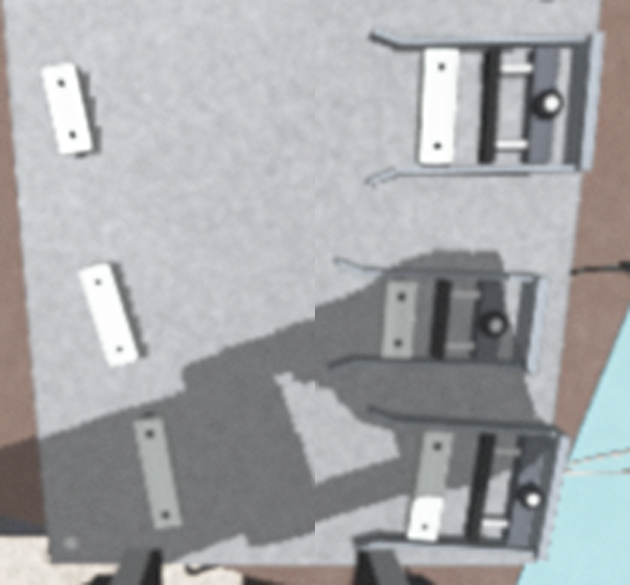

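Run:
```python
from h import *
f=dict(np.load("w1.npz")); im=f["frame"]; T=f["T"]
def cz(pts,z):
    p=np.array(pts,float); return cast(f,np.c_[280+(p[:,0]-315+.0)/3-.33,50+p[:,1]/3-.33],z,T)
def hd(a,b): d=b-a; return round(np.degrees(np.arctan2(d[1],d[0])),1)
for n,up,lo,pad in [("mid",[(410,42),(590,39)],[(400,171),(580,169)],[(490,48),(487,163)]),
  ("short",[(385,268),(535,275)],[(375,358),(530,365)],[(443,280),(439,358)]),
  ("long",[(410,420),(550,430)],[(380,540),(530,550)],[(487,433),(475,540)])]:
    U=cz(up,.048);L=cz(lo,.048);P=cz(pad,.046)
    print(n,"U",U[:,:2].round(4).tolist(),hd(*U),"L",L[:,:2].round(4).tolist(),hd(*L),"pad",P[:,:2].round(4).tolist(),hd(P[1],P[0])-90,"padmid",P.mean(0).round(4))
def posts(f,T,m):
  for c in cv2.findContours(m,cv2.RETR_EXTERNAL,cv2.CHAIN_APPROX_NONE)[0]:
    if cv2.contourArea(c)<80: continue
    w=cast(f,c.reshape(-1,2),.046,T)[:,:2]; r=cv2.minAreaRect((w*1000).astype(np.float32))
    if not 25<max(r[1])<75: continue
    print(np.round(r[0],1),np.round(r[1],1),round(r[2],1),c.reshape(-1,2).mean(0).round())
g=cv2.cvtColor(im,cv2.COLOR_RGB2HSV)
m=((g[...,2]>225)&(g[...,1]<40)).astype(np.uint8); m[:,:165]=0;m[:,385:]=0;m[245:]=0
posts(f,T,m)
# shadowed: slightly lighter/greenish
print(im[205,217],im[200,240],im[160,309],im[160,300],im[180,225])
d=im.astype(int); m2=((d[...,1]-d[...,2]>=0)&(g[...,2]>110)&(g[...,2]<200)).astype(np.uint8);m2[:,:165]=0;m2[:,385:]=0;m2[245:]=0;m2[:120]=0
m2=cv2.morphologyEx(m2,cv2.MORPH_OPEN,np.ones((3,3),np.uint8)); posts(f,T,m2)
```

```text
mid U [[0.5581, 0.3986], [0.6438, 0.4011]] 1.6 L [[0.5565, 0.34], [0.6458, 0.3419]] 1.2 pad [[0.5969, 0.3967], [0.5998, 0.3442]] 3.200000000000003 padmid [0.5984 0.3705 0.046 ]
short U [[0.5515, 0.2928], [0.6287, 0.2898]] -2.2 L [[0.5487, 0.2463], [0.631, 0.2429]] -2.3 pad [[0.5821, 0.2868], [0.5829, 0.246]] 1.2000000000000028 padmid [0.5825 0.2664 0.046 ]
long U [[0.5693, 0.2124], [0.6458, 0.2071]] -4.0 L [[0.5569, 0.142], [0.6427, 0.1359]] -4.1 pad [[0.6122, 0.2047], [0.6113, 0.1412]] -0.7999999999999972 padmid [0.6118 0.1729 0.046 ]
[344.4 126.4] [44.4 26.6] 0.4 [176. 238.]
[393.4 267.7] [16.1 52.4] 15.2 [201. 155.]
[378.4 368.9] [16.1 39.7] 10.0 [187.  86.]
[574.2 370.1] [15.4 49.3] 0.3 [321.  85.]
[174 177 177] [119 119 122] [166 169 168] [117 119 120] [152 154 158]
[607.8 119.8] [11.5 62.7] 90.0 [330. 241.]
[583.  186.2] [37.3 18.4] 87.8 [318. 205.]
[416.9 181.4] [18.1 65.5] 7.9 [217. 205.]
[559.5 266.3] [18.  37.7] 0.1 [307. 157.]
[661.6 308.6] [28.2 28.6] 5.2 [375. 129.]
```

Run:
```python
from h import *
f=dict(np.load("top0.npz"))
im=f["frame"][:,:,::-1]
cv2.imwrite("pics/topl.png",cv2.resize(im[90:165,180:320],None,fx=5.7,fy=5.7,interpolation=cv2.INTER_CUBIC))
```

```text
(no output)
```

View pics/topl.png

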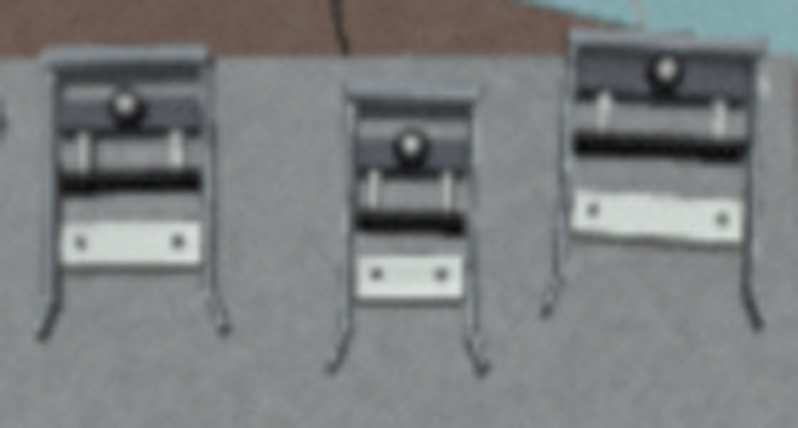

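Run:
```python
from h import *
f=dict(np.load("top0.npz"))
def cz(p,z): p=np.array(p,float); return cast(f,np.c_[180+p[:,0]/5.7-.4,90+p[:,1]/5.7-.4],z)[:,:2]
def hd(a,b): d=b-a; return round(np.degrees(np.arctan2(d[1],d[0])),1)
for n,l,r in [("mid",[(53,300),(49,75)],[(212,295),(209,75)]),("short",[(347,330),(352,110)],[(474,330),(474,110)]),("long",[(558,270),(573,60)],[(747,280),(753,60)])]:
    L=cz(l,.048);Rr=cz(r,.048); print(n,L.round(4).tolist(),hd(*L),Rr.round(4).tolist(),hd(*Rr))
```

```text
mid [[0.5503, 0.3968], [0.6382, 0.4003]] 2.2 [[0.5518, 0.3381], [0.6377, 0.3401]] 1.3
short [[0.5381, 0.2884], [0.6234, 0.2864]] -1.3 [[0.5379, 0.2417], [0.6232, 0.2408]] -0.6
long [[0.5607, 0.2105], [0.6429, 0.2034]] -4.9 [[0.5566, 0.1407], [0.6427, 0.1356]] -3.4
```

Run:
```python
from h import *
plan(.3784,.3687,.08,10,8,-0.2)
```

```text
from [0.4797 0.2539 0.3195] 0.08 to [0.3782 0.3688 0.0799] 9.98
[[0,0,-0.25,-0.32,-0.36,0.75,-0.2],[0,0,-0.25,-0.31,-0.37,0.75,-0.2],[0,0,-0.25,-0.3,-0.37,0.75,-0.2],[0,0,-0.25,-0.29,-0.38,0.75,-0.2],[0,0,-0.25,-0.28,-0.39,0.75,-0.2],[0,0.01,-0.24,-0.27,-0.39,0.75,-0.2],[0,0,-0.25,-0.27,-0.4,0.74,-0.2],[0.01,0.01,-0.24,-0.26,-0.4,0.75,-0.2]]
```

Emit:
carry_out:
  moves:
    - [[0, 0, -0.25, -0.32, -0.36, 0.75, -0.2], [0, 0, -0.25, -0.31, -0.37, 0.75, -0.2], [0, 0, -0.25, -0.3, -0.37, 0.75, -0.2], [0, 0, -0.25, -0.29, -0.38, 0.75, -0.2], [0, 0, -0.25, -0.28, -0.39, 0.75, -0.2], [0, 0, -0.25, -0.27, -0.39, 0.75, -0.2], [0, 0, -0.25, -0.27, -0.4, 0.74, -0.2], [0, 0, -0.25, -0.26, -0.4, 0.75, -0.2]]

```text
time: 3.03
tool_pos: [0.3784, 0.3679, 0.0795]
tool_rot: [-0.0, 0.996, 0.087, 0.0]
contact_force: [0.8, -0.5, -0.0]
gripper_width: 0.403
```

Emit:
carry_out:
  moves:
    - [[0, 0, 0, 0, 0, 0, -0.2]]

```text
time: 3.12
tool_pos: [0.3731, 0.366, 0.0734]
tool_rot: [0.003, 0.996, 0.088, -0.006]
contact_force: [-0.8, -0.4, -2.2]
gripper_width: 0.403
```

Run:
```python
from h import *
from plant import *
s=state(); f=grab_frame("wrist"); np.savez("w2.npz",T=pose(s),**f); T=pose(s)
print(s["time"],s["tool_pos"],heading(T),s["gripper_width"],s["contact_force"])
cv2.imwrite("pics/w2.png",f["frame"][:,:,::-1])
plan(.3784,.3687,.034,10,3,-0.2)
```

```text
3.1167 [0.37311075 0.36598869 0.0734404 ] 10.086922568601377 0.4031994194961886 [-0.79184602 -0.43052853 -2.19070184]
from [0.3756 0.3664 0.0766] 10.04 to [0.3782 0.3688 0.0341] 9.99
[[0.02,0.03,0,0.03,-0.02,0.35,-0.2],[0.01,0.03,0,0.03,-0.01,0.36,-0.2],[0.02,0.02,0.01,0.02,-0.02,0.35,-0.2]]
```

View pics/w2.png

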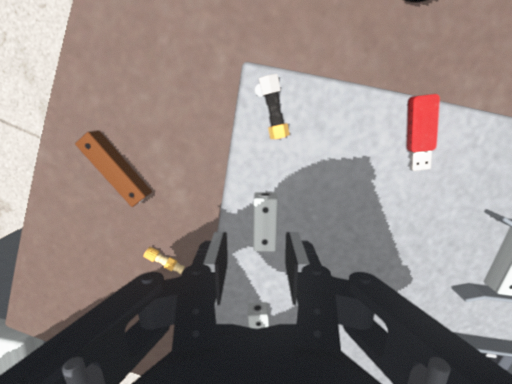

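Emit:
carry_out:
  moves:
    - [[0, 0, 0, 0, 0, 0.35, -0.2], [0, 0, 0, 0, 0, 0.35, -0.2], [0, 0, 0, 0, 0, 0.25, -0.2], [0, 0, 0, 0, 0, 0.18, -0.2], [0, 0, 0, 0, 0, 0, -0.2], [0, 0, 0, 0, 0, 0, -0.2]]

```text
time: 3.67
tool_pos: [0.3795, 0.3686, 0.0359]
tool_rot: [-0.0, 0.996, 0.087, 0.0]
contact_force: [0.5, 0.4, 0.7]
gripper_width: 0.401
```

Emit:
carry_out:
  moves:
    - [[0, 0, 0, 0, 0, 0, -0.5], [0, 0, 0, 0, 0, 0, -1], [0, 0, 0, 0, 0, 0, -1], [0, 0, 0, 0, 0, 0, -1], [0, 0, 0, 0, 0, 0, -1], [0, 0, 0, 0, 0, 0, -1]]

```text
time: 4.17
tool_pos: [0.3798, 0.3694, 0.0367]
tool_rot: [-0.0, 0.996, 0.087, 0.001]
contact_force: [0.2, -1.1, 5.7]
gripper_width: 0.162
```

Run:
```python
from h import *
from plant import *
s=state(); f=grab_frame("wrist"); np.savez("w3.npz",T=pose(s),**f); T=pose(s)
print(s["time"],s["tool_pos"],heading(T),s["gripper_width"],s["contact_force"])
cv2.imwrite("pics/w3.png",f["frame"][:,:,::-1])
```

```text
4.1667 [0.37977898 0.3694234  0.03668719] 10.02045807489628 0.16242582855141066 [ 0.21675637 -1.1248776   5.6771515 ]
```

View pics/w3.png

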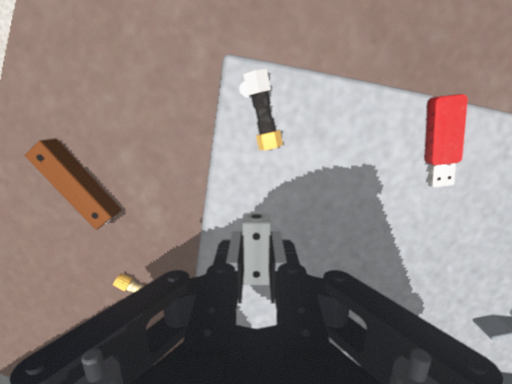

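```bash
cat >> h.py <<'E'
def planc(c0,c1,n,grip,turn_n=None):
    h=np.radians(c0[3]/2); plan(*c1,n,grip,turn_n,s={"tool_pos":np.array(c0[:3]),"tool_rot":[0,np.cos(h),np.sin(h),0]})
E
python3 - <<'E'
from h import *
planc((.3782,.3688,.0347,10),(.42,.35,.0350,8),3,-1)
planc((.42,.35,.0350,8),(.475,.268,.0355,-1.7),7,-1)
E
```

```text
from [0.3782 0.3688 0.0347] 10.0 to [0.4198 0.3501 0.0351] 8.0
[[0,0,0.13,0.32,0.21,0,-1],[0,0,0.13,0.32,0.21,0,-1],[0,0,0.14,0.31,0.21,-0.01,-1]]
from [0.42  0.35  0.035] 8.0 to [0.4748 0.2682 0.0354] -1.7
[[0,0,0.28,0.15,0.32,0,-1],[0,0,0.28,0.16,0.31,0,-1],[0,0,0.28,0.17,0.31,0,-1],[0,0,0.28,0.18,0.31,0,-1],[0,0,0.27,0.18,0.3,0,-1],[0,0,0.28,0.19,0.29,-0.01,-1],[0,0,0.27,0.2,0.29,0,-1]]
```

Emit:
carry_out:
  moves:
    - [[0, 0, 0.13, 0.32, 0.21, 0, -1], [0, 0, 0.13, 0.32, 0.21, 0, -1], [0, 0, 0.14, 0.31, 0.21, 0, -1], [0, 0, 0.28, 0.15, 0.32, 0, -1], [0, 0, 0.28, 0.16, 0.31, 0, -1], [0, 0, 0.28, 0.17, 0.31, 0, -1], [0, 0, 0.28, 0.18, 0.31, 0, -1], [0, 0, 0.27, 0.18, 0.3, 0, -1]]

```text
time: 4.88
tool_pos: [0.4607, 0.2922, 0.0367]
tool_rot: [-0.001, 1.0, 0.009, 0.001]
contact_force: [-2.2, 2.8, 4.4]
gripper_width: 0.166
```

Emit:
carry_out:
  moves:
    - [[0, 0, 0.28, 0.19, 0.29, 0, -1], [0, 0, 0.27, 0.2, 0.29, 0, -1], [0, 0, 0, 0, 0, 0, -1], [0, 0, 0, 0, 0, 0, -1]]

```text
time: 5.22
tool_pos: [0.477, 0.2679, 0.0367]
tool_rot: [0.0, 1.0, -0.015, 0.002]
contact_force: [1.0, -2.9, 6.2]
gripper_width: 0.167
```

```bash
cat > snap.py <<'E'
import sys
from h import *
from plant import *
n,k=sys.argv[1:3]
s=state(); f=grab_frame(n); T=pose(s); np.savez(k+".npz",T=T,**f)
print(s["time"],s["tool_pos"].round(4),round(heading(T),2),s["gripper_width"].round(3),s["contact_force"].round(1))
cv2.imwrite(f"pics/{k}.png",f["frame"][:,:,::-1])
E
python3 snap.py wrist w4; python3 snap.py top t4; python3 -c "
import cv2
a=cv2.imread('pics/t4.png'); cv2.imwrite('pics/t4z.png',cv2.resize(a[90:245,150:330],None,fx=3.8,fy=3.8,interpolation=2))"
```

```text
Traceback (most recent call last):
  File "snap.py", line 6, in <module>
    print(s["time"],s["tool_pos"].round(4),round(heading(T),2),s["gripper_width"].round(3),s["contact_force"].round(1))
                                                               ^^^^^^^^^^^^^^^^^^^^^^^^
AttributeError: 'float' object has no attribute 'round'
Traceback (most recent call last):
  File "snap.py", line 6, in <module>
    print(s["time"],s["tool_pos"].round(4),round(heading(T),2),s["gripper_width"].round(3),s["contact_force"].round(1))
                                                               ^^^^^^^^^^^^^^^^^^^^^^^^
AttributeError: 'float' object has no attribute 'round'
[ WARN:0@0.018] global loadsave.cpp:275 findDecoder imread_('pics/t4.png'): can't open/read file: check file path/integrity
Traceback (most recent call last):
TypeError: 'NoneType' object is not subscriptable
```

```bash
sed -i 's/s\["gripper_width"\].round(3)/round(s["gripper_width"],3)/' snap.py
python3 snap.py wrist w4; python3 snap.py top t4; python3 -c "
import cv2
a=cv2.imread('pics/t4.png'); cv2.imwrite('pics/t4z.png',cv2.resize(a[90:245,150:330],None,fx=3.8,fy=3.8,interpolation=2))"
```

```text
5.3167 [0.4767 0.2682 0.0367] -1.67 0.167 [ 1.2 -2.4  5.5]
5.3667 [0.4767 0.2683 0.0367] -1.65 0.163 [ 1.9 -3.   5.5]
```

View pics/w4.png

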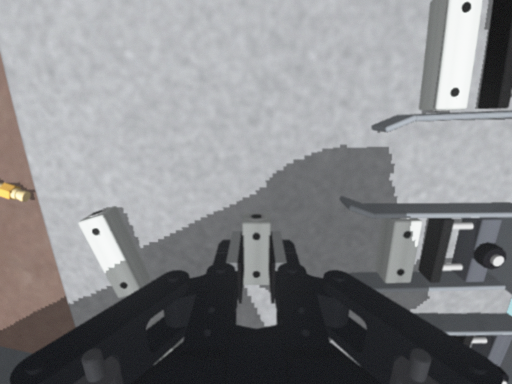

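View pics/t4z.png

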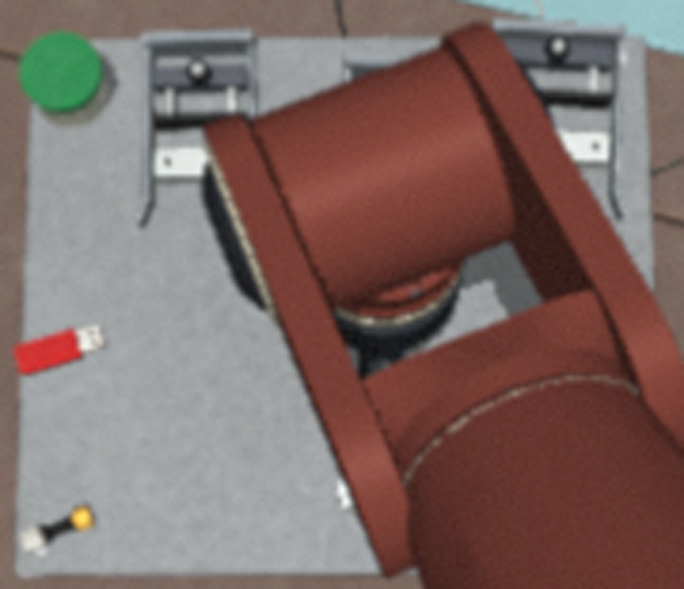

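```bash
python3 -c "
import cv2
a=cv2.imread('pics/w4.png'); cv2.imwrite('pics/w4z.png',cv2.resize(a[190:345,330:512],None,fx=3.8,fy=3.8,interpolation=2))"
```

```text
(no output)
```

View pics/w4z.png

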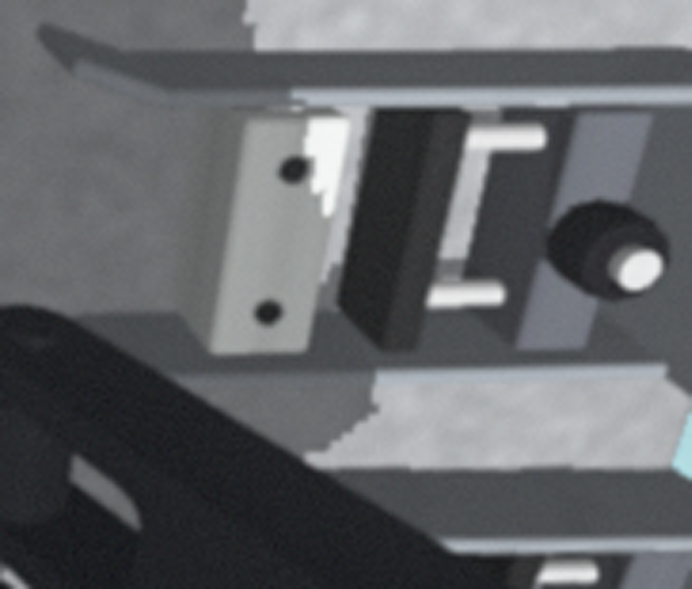

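Run:
```python
from h import *
f=dict(np.load("w4.npz")); T=f["T"]
def cz(p,z): p=np.array(p,float); return cast(f,np.c_[330+(p[:,0]-1.4)/3.8,190+(p[:,1]-1.4)/3.8],z,T)[:,:2]
def hd(a,b): d=b-a; return round(np.degrees(np.arctan2(d[1],d[0])),2)
L=cz([(180,97),(690,97)],.048);Rr=cz([(190,374),(660,371)],.048)
print(L.round(4).tolist(),hd(*L),Rr.round(4).tolist(),hd(*Rr))
print("mouth",cz([(40,27)],.048), cz([(62,60)],.048))
K=cz([(247,115),(350,115),(315,352),(210,352)],.046);print(K.round(4).tolist(),hd(K[3],K[0])-90)
P=cz([(432,112),(385,348)],.046);print(P.round(4).tolist(),hd(P[1],P[0])-90)
H=cast(f,[(243,221.5),(271,221.5),(271,286),(243,286)],.046,T)[:,:2];print(H.round(4).tolist(),H.mean(0),hd(H[3],H[0])-90,hd(H[2],H[1])-90)
```

```text
[[0.5421, 0.2907], [0.6177, 0.288]] -2.01 [[0.5488, 0.2446], [0.6256, 0.241]] -2.65
mouth [[0.52162446 0.30159074]] [[0.52499191 0.29670922]]
[[0.5531, 0.2867], [0.5684, 0.2862], [0.5693, 0.2462], [0.5525, 0.247]] -0.8700000000000045
[[0.5805, 0.2862], [0.5805, 0.2464]] -0.030000000000001137
[[0.4705, 0.2885], [0.4857, 0.288], [0.4852, 0.2471], [0.4687, 0.2476]] [0.4775278  0.26779635] -2.530000000000001 -0.6800000000000068
```

Emit:
carry_out:
  moves:
    - [[0, 0, 0.03, 0.2, -0.01, 0, -1], [0, 0, 0.03, 0.25, -0.01, 0, -1], [0, 0, 0, 0.25, -0.01, 0, -1], [0, 0, 0, 0.2, -0.01, 0, -1], [0, 0, 0, 0.14, -0.01, 0, -1], [0, 0, 0, 0, 0, 0, -1], [0, 0, 0, 0, 0, 0, -1]]

```text
time: 6.0
tool_pos: [0.518, 0.2698, 0.0367]
tool_rot: [-0.001, 1.0, -0.017, 0.001]
contact_force: [0.7, -0.4, 4.7]
gripper_width: 0.166
```

```bash
python3 snap.py wrist w5
```

```text
6.0 [0.518  0.2698 0.0367] -1.95 0.166 [ 0.7 -0.4  4.7]
```

View pics/w5.png

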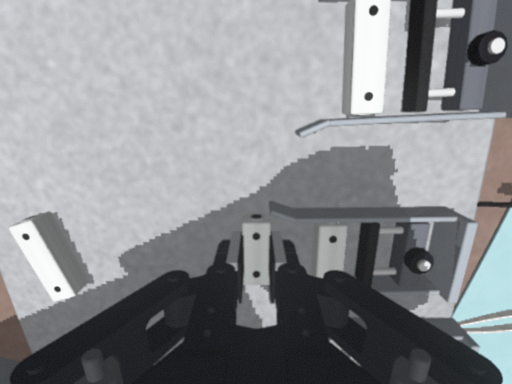

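Emit:
carry_out:
  moves:
    - [[0, 0, 0, 0, 0.025, 0, -1], [0, 0, 0, 0, 0, 0, -0.8], [0, 0, 0, 0, 0, 0, -0.65], [0, 0, 0, 0, 0, 0, -0.5], [0, 0, 0, 0, 0, 0, -0.48], [0, 0, 0, 0, 0, -0.2, -0.48], [0, 0, 0, 0, 0, -0.3, -0.48], [0, 0, 0, 0, 0, -0.3, -0.48]]

```text
time: 6.72
tool_pos: [0.5163, 0.2677, 0.0677]
tool_rot: [0.0, 1.0, -0.017, -0.001]
contact_force: [-0.4, 0.4, -0.0]
gripper_width: 0.257
```

```bash
python3 snap.py wrist w6
```

```text
6.7167 [0.5163 0.2677 0.0677] -1.98 0.257 [-0.4  0.4 -0. ]
```

View pics/w6.png

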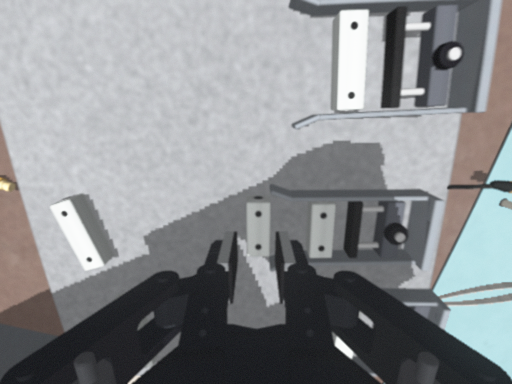

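Emit:
carry_out:
  moves:
    - [[0, 0, 0, -0.3, 0, 0, -1], [0, 0, 0, -0.35, 0, 0, -1], [0, 0, 0, -0.2, 0, 0.15, -1], [0, 0, 0, 0, 0, 0.3, -1], [0, 0, 0, 0, 0, 0.2, -1], [0, 0, 0, 0, 0, 0.1, -1], [0, 0, 0, 0, 0, 0, -1], [0, 0, 0, 0, 0, 0, -1]]

```text
time: 7.43
tool_pos: [0.4829, 0.2689, 0.0365]
tool_rot: [0.0, 1.0, -0.018, -0.001]
contact_force: [-0.0, 0.3, 0.4]
gripper_width: -0.004
```

Emit:
carry_out:
  moves:
    - [[0, 0, 0, 0.12, 0, 0, -1], [0, 0, 0, 0.12, 0, 0, -1], [0, 0, 0, 0.12, 0, 0, -1], [0, 0, 0, 0.12, 0, 0, -1], [0, 0, 0, 0.12, 0, 0, -1], [0, 0, 0, 0.12, 0, 0, -1], [0, 0, 0, 0.1, 0, 0, -1], [0, 0, 0, 0, 0, 0, -1]]

```text
time: 8.1
tool_pos: [0.5168, 0.268, 0.0376]
tool_rot: [-0.0, 1.0, -0.018, 0.001]
contact_force: [0.0, 0.3, 0.4]
gripper_width: 0.002
```

```bash
python3 snap.py wrist w7
```

```text
8.1 [0.5168 0.268  0.0376] -2.01 0.002 [0.  0.3 0.4]
```

View pics/w7.png

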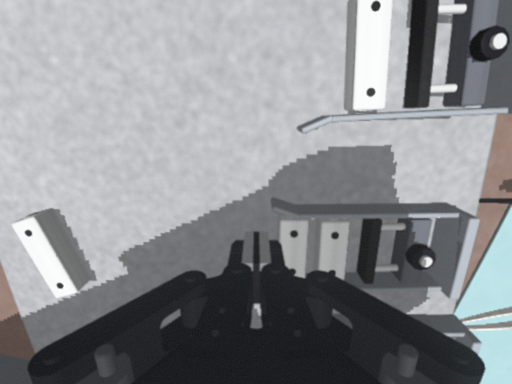

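Emit:
carry_out:
  moves:
    - [[0, 0, 0, 0.06, 0, 0, -1], [0, 0, 0, 0.06, 0, 0, -1], [0, 0, 0, 0.06, 0, 0, -1], [0, 0, 0, 0.06, 0, 0, -1], [0, 0, 0, 0.05, 0, 0, -1], [0, 0, 0, 0.05, 0, 0, -1], [0, 0, 0, 0, 0, 0, -1]]

```text
time: 8.73
tool_pos: [0.5297, 0.2675, 0.0374]
tool_rot: [-0.0, 1.0, -0.017, 0.0]
contact_force: [0.4, -0.7, 0.7]
gripper_width: 0.001
```

```bash
python3 snap.py wrist w8
```

```text
8.7333 [0.5297 0.2675 0.0374] -2.0 0.001 [ 0.4 -0.7  0.7]
```

View pics/w8.png

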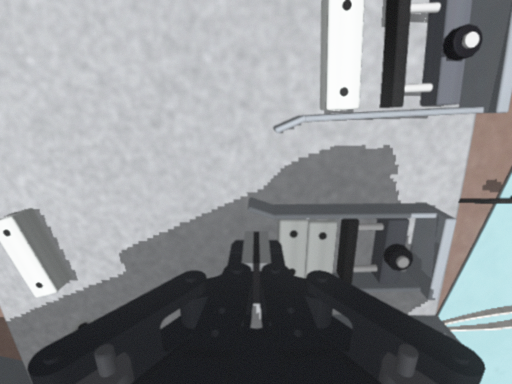

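Emit:
carry_out:
  moves:
    - [[0, 0, 0, 0.04, 0, 0, -1], [0, 0, 0, 0.04, 0, 0, -1], [0, 0, 0, 0.03, 0, 0, -1], [0, 0, 0, 0, 0, 0, -1]]

```text
time: 9.12
tool_pos: [0.5339, 0.2673, 0.0374]
tool_rot: [-0.0, 1.0, -0.017, 0.0]
contact_force: [0.1, -0.1, -0.5]
gripper_width: -0.001
```

```bash
python3 snap.py wrist w9; python3 -c "
import cv2
a=cv2.imread('pics/w9.png'); cv2.imwrite('pics/w9z.png',cv2.resize(a[190:310,230:460],None,fx=3.4,fy=3.4,interpolation=2))"
```

```text
9.1167 [0.5339 0.2673 0.0374] -2.0 -0.001 [ 0.1 -0.1 -0.5]
```

View pics/w9z.png

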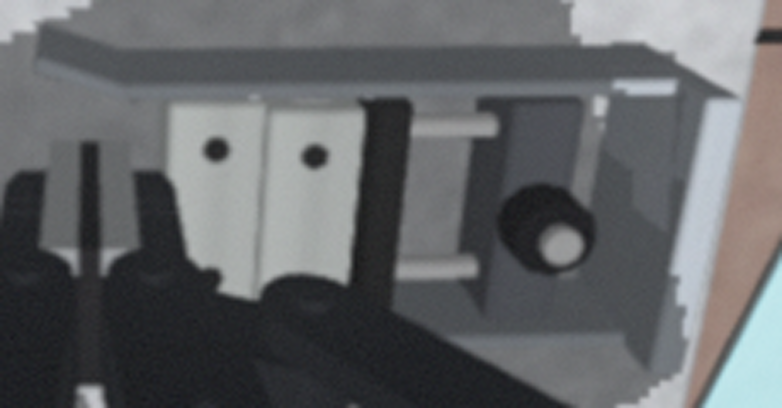

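Emit:
carry_out:
  moves:
    - [[0, 0, 0, 0.03, 0, 0, -1], [0, 0, 0, 0.03, 0, 0, -1], [0, 0, 0, 0.03, 0, 0, -1], [0, 0, 0, 0, 0, 0, -1]]

```text
time: 9.5
tool_pos: [0.5371, 0.2671, 0.0372]
tool_rot: [0.0, 1.0, -0.017, -0.0]
contact_force: [-1.9, -0.5, 0.7]
gripper_width: -0.003
```

Emit:
carry_out:
  moves:
    - [[0, 0, 0, 0.03, 0, 0, -1], [0, 0, 0, 0.03, 0, 0, -1], [0, 0, 0, 0, 0, 0, -1], [0, 0, 0, 0, 0, 0, -1]]

```text
time: 9.83
tool_pos: [0.5393, 0.267, 0.0372]
tool_rot: [0.0, 1.0, -0.017, -0.001]
contact_force: [-3.9, -1.3, 2.3]
gripper_width: -0.002
```

```bash
python3 snap.py wrist w10; python3 -c "
import cv2
a=cv2.imread('pics/w10.png'); cv2.imwrite('pics/w10z.png',cv2.resize(a[190:310,230:460],None,fx=3.4,fy=3.4,interpolation=2))"
```

```text
9.8333 [0.5393 0.267  0.0372] -1.99 -0.002 [-3.9 -1.3  2.3]
```

View pics/w10z.png

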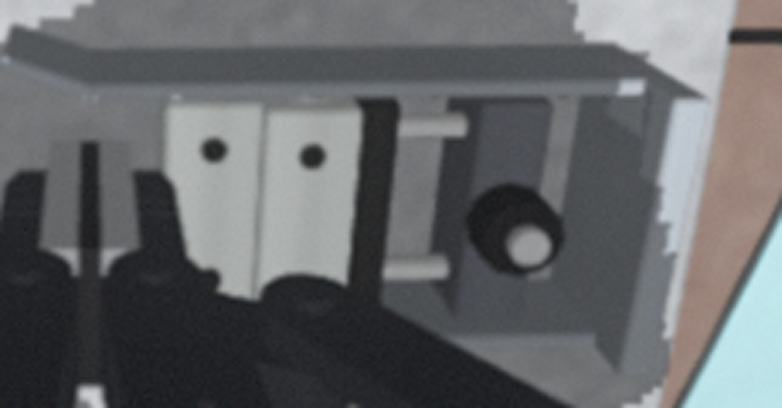

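Emit:
carry_out:
  moves:
    - [[0, 0, 0, 0.025, 0, 0, -1], [0, 0, 0, 0, 0, 0, -1], [0, 0, 0, 0, 0, 0, -1], [0, 0, 0, 0, 0, 0, -1]]

```text
time: 10.22
tool_pos: [0.5402, 0.267, 0.0372]
tool_rot: [0.0, 1.0, -0.017, -0.001]
contact_force: [-4.4, -1.8, 3.0]
gripper_width: 0.002
```

Emit:
carry_out:
  moves:
    - [[0, 0, 0, -0.02, 0, 0, -1], [0, 0, 0, -0.02, 0, 0, -1], [0, 0, 0, -0.02, 0, 0, -1], [0, 0, 0, -0.02, 0, 0, -1], [0, 0, 0, -0.02, 0, 0, -1], [0, 0, 0, -0.02, 0, 0, -1], [0, 0, 0, 0, 0, 0, -1]]

```text
time: 10.8
tool_pos: [0.5363, 0.2675, 0.0376]
tool_rot: [-0.0, 1.0, -0.017, 0.001]
contact_force: [-0.2, 0.3, 0.8]
gripper_width: 0.001
```

```bash
python3 snap.py wrist w11; python3 -c "
import cv2
a=cv2.imread('pics/w11.png'); cv2.imwrite('pics/w11z.png',cv2.resize(a[190:310,230:460],None,fx=3.4,fy=3.4,interpolation=2))"
```

```text
10.8 [0.5363 0.2675 0.0376] -1.98 0.001 [-0.2  0.3  0.8]
```

View pics/w11z.png

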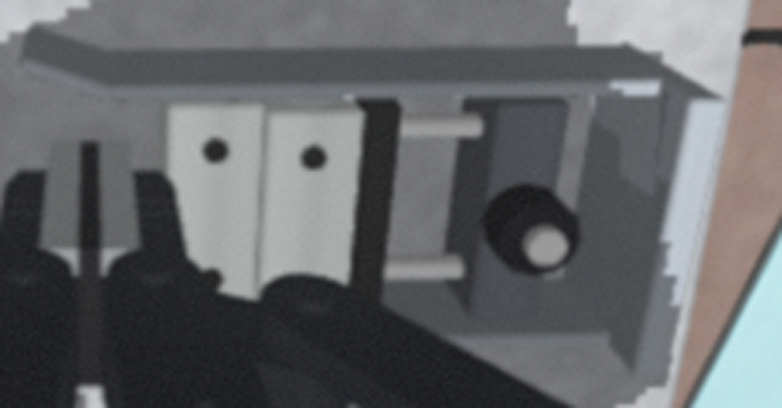

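Emit:
carry_out:
  moves:
    - [[0, 0, 0, -0.02, 0, 0, -1], [0, 0, 0, -0.04, 0, 0, -1], [0, 0, 0, -0.1, 0, 0, -1], [0, 0, 0, -0.2, 0, -0.1, -1], [0, 0, -0.3, -0.3, 0, -0.4, -0.4], [0, 0, -0.5, -0.4, 0, -0.4, -0.2], [0, 0, 0, 0, 0, -0.2, -0.2], [0, 0, 0, 0, 0, 0, -0.2]]

```text
time: 11.52
tool_pos: [0.4944, 0.2691, 0.084]
tool_rot: [-0.001, 1.0, 0.018, 0.002]
contact_force: [-0.2, -0.1, -0.2]
gripper_width: 0.398
```

```bash
python3 snap.py wrist w12
python3 - <<'E'
from h import *
plan(.3936,.2677,.085,15,8,-0.2)
E
```

```text
11.5167 [0.4944 0.2691 0.084 ] 2.01 0.398 [-0.2 -0.1 -0.2]
from [0.4943 0.2688 0.0828] 1.98 to [0.3937 0.2677 0.085 ] 14.98
[[0,0,-0.33,-0.31,-0.01,-0.01,-0.2],[0,-0.01,-0.32,-0.32,-0.02,-0.01,-0.2],[0,0,-0.33,-0.31,-0.02,-0.01,-0.2],[0,-0.01,-0.32,-0.31,-0.03,-0.01,-0.2],[0,0,-0.33,-0.31,-0.04,-0.01,-0.2],[0,-0.01,-0.32,-0.31,-0.05,0,-0.2],[0,0,-0.33,-0.31,-0.07,-0.01,-0.2],[-0.01,-0.01,-0.32,-0.31,-0.07,0,-0.2]]
```

View pics/w12.png

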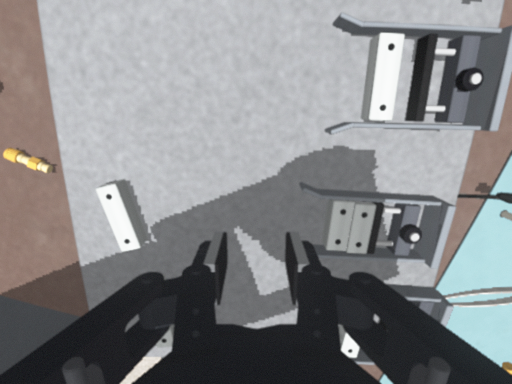

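Run:
```python
from h import *
f=dict(np.load("w12.npz")); im=f["frame"]; T=f["T"]
g=cv2.cvtColor(im,cv2.COLOR_RGB2HSV)
m=((g[...,2]>225)&(g[...,1]<40)).astype(np.uint8)
for c in cv2.findContours(m,cv2.RETR_EXTERNAL,cv2.CHAIN_APPROX_NONE)[0]:
    if cv2.contourArea(c)<300: continue
    w=cast(f,c.reshape(-1,2),.046,T)[:,:2]; r=cv2.minAreaRect((w*1000).astype(np.float32)); print(np.round(r[0],1),np.round(r[1],1),round(r[2],1),c.reshape(-1,2).mean(0).round())
cv2.imwrite('pics/w12z.png',cv2.resize(im[0:270,300:512,::-1],None,fx=2.2,fy=2.2,interpolation=2))
```

```text
[393.7 267.8] [15. 51.] 15.0 [117. 218.]
[574.  370.1] [15.2 51.2] 0.9 [386.  76.]
```

View pics/w12z.png

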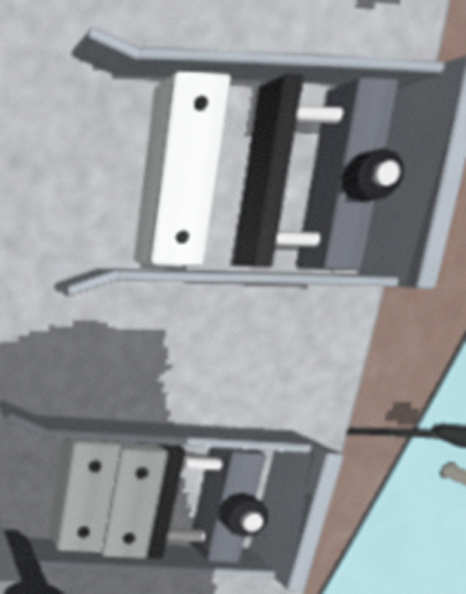

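Run:
```python
from h import *
f=dict(np.load("w12.npz")); T=f["T"]
def cz(p,z): p=np.array(p,float); return cast(f,np.c_[300+(p[:,0]-.6)/2.2,(p[:,1]-.6)/2.2],z,T)[:,:2]
def hd(a,b): d=b-a; return round(np.degrees(np.arctan2(d[1],d[0])),2)
L=cz([(140,53),(440,68)],.048);Rr=cz([(115,274),(395,282)],.048)
print(L.round(4).tolist(),hd(*L),Rr.round(4).tolist(),hd(*Rr)); print(cz([(93,33),(62,287)],.048))
P=cz([(298,77),(270,265)],.046);print("pad back top",P,hd(P[1],P[0])-90)
```

```text
[[0.5546, 0.3992], [0.6406, 0.401]] 1.24 [[0.5552, 0.3406], [0.6423, 0.3422]] 1.07
[[0.54119192 0.40333019]
 [0.53981725 0.33618227]]
pad back top [[0.60098624 0.3964354 ]
 [0.60304334 0.34523268]] 2.299999999999997
```

Emit:
carry_out:
  moves:
    - [[0, 0, -0.32, -0.31, -0.01, 0, -0.2], [0, 0, -0.32, -0.32, -0.02, 0, -0.2], [0, 0, -0.33, -0.31, -0.02, 0, -0.2], [0, 0, -0.32, -0.31, -0.03, 0, -0.2], [0, 0, -0.33, -0.31, -0.04, 0, -0.2], [0, 0, -0.32, -0.31, -0.05, 0, -0.2], [0, 0, -0.33, -0.31, -0.07, 0, -0.2], [0, 0, -0.32, -0.31, -0.07, 0, -0.2]]

```text
time: 12.23
tool_pos: [0.3923, 0.267, 0.0804]
tool_rot: [0.0, 0.991, 0.13, -0.001]
contact_force: [-0.1, 0.2, 0.3]
gripper_width: 0.4
```

Emit:
carry_out:
  moves:
    - [[0, 0, 0, 0, 0, 0.3, -0.2], [0, 0, 0, 0, 0, 0.4, -0.2], [0, 0, 0, 0, 0, 0.3, -0.2], [0, 0, 0, 0, 0, 0.18, -0.2], [0, 0, 0, 0, 0, 0, -0.2], [0, 0, 0, 0, 0, 0, -0.2]]

```text
time: 12.73
tool_pos: [0.3928, 0.267, 0.0332]
tool_rot: [0.0, 0.992, 0.13, -0.001]
contact_force: [-0.5, 0.2, 0.5]
gripper_width: 0.4
```

```bash
python3 snap.py wrist w13
```

```text
12.7333 [0.3928 0.267  0.0332] 14.91 0.4 [-0.5  0.2  0.5]
```

View pics/w13.png

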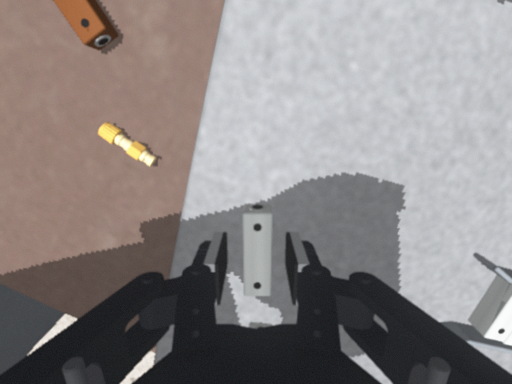

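Emit:
carry_out:
  moves:
    - [[0, 0, 0, 0, 0, -0.05, -0.5], [0, 0, 0, 0, 0, 0, -1], [0, 0, 0, 0, 0, 0, -1], [0, 0, 0, 0, 0, 0, -1], [0, 0, 0, 0, 0, 0, -1], [0, 0, 0, 0, 0, 0, -1]]

```text
time: 13.28
tool_pos: [0.394, 0.2678, 0.0374]
tool_rot: [-0.0, 0.991, 0.13, 0.001]
contact_force: [0.7, -0.2, 5.9]
gripper_width: 0.161
```

Run:
```python
from h import *
from plant import state
s=state();print(s["time"],s["tool_pos"],s["contact_force"],s["gripper_width"])
p=s["tool_pos"]
planc((p[0],p[1],p[2],15),(.465,.3675,p[2],1.2),8,-1)
planc((.465,.3675,.0355,1.2),(.5345,.3693,.0355,1.2),7,-1)
```

```text
13.2833 [0.39399141 0.26778646 0.03744936] [ 0.67608988 -0.16282064  5.8978073 ] 0.16096990018763266
from [0.394  0.2678 0.0374] 15.0 to [0.4651 0.3675 0.0374] 1.2
[[0,0,0.34,0.29,-0.24,0,-1],[0,0,0.35,0.29,-0.25,0,-1],[0,0,0.34,0.28,-0.26,0,-1],[0,0,0.35,0.27,-0.27,0,-1],[0,0,0.34,0.26,-0.28,0,-1],[0,0,0.35,0.26,-0.29,0,-1],[0,0,0.34,0.25,-0.29,0,-1],[0,0,0.35,0.24,-0.3,0,-1]]
from [0.465  0.3675 0.0355] 1.2 to [0.5346 0.3694 0.0355] 1.2
[[0,0,0,0.25,0,0,-1],[0,0,0,0.25,0,0,-1],[0,0,0,0.25,0,0,-1],[0,0,0,0.25,0,0,-1],[0,0,0,0.25,0,0,-1],[0,0,0,0.24,0,0,-1],[0,0,0,0.25,-0.01,0,-1]]
```

Emit:
carry_out:
  moves:
    - [[0, 0, 0.34, 0.29, -0.24, 0, -1], [0, 0, 0.35, 0.29, -0.25, 0, -1], [0, 0, 0.34, 0.28, -0.26, 0, -1], [0, 0, 0.35, 0.27, -0.27, 0, -1], [0, 0, 0.34, 0.26, -0.28, 0, -1], [0, 0, 0.35, 0.26, -0.29, 0, -1], [0, 0, 0.34, 0.25, -0.29, 0, -1], [0, 0, 0.35, 0.24, -0.3, 0, -1]]

```text
time: 13.95
tool_pos: [0.4651, 0.3672, 0.0375]
tool_rot: [0.001, 1.0, 0.01, 0.0]
contact_force: [-2.0, -5.0, 8.9]
gripper_width: 0.165
```

Emit:
carry_out:
  moves:
    - [[0, 0, 0, 0, 0, 0, -1], [0, 0, 0, 0, 0, 0, -1]]

```text
time: 14.12
tool_pos: [0.4656, 0.3683, 0.0375]
tool_rot: [-0.001, 1.0, 0.011, 0.002]
contact_force: [2.1, 2.3, 4.2]
gripper_width: 0.165
```

```bash
python3 snap.py wrist w14
```

```text
14.1167 [0.4656 0.3683 0.0375] 1.2 0.165 [2.1 2.3 4.2]
```

View pics/w14.png

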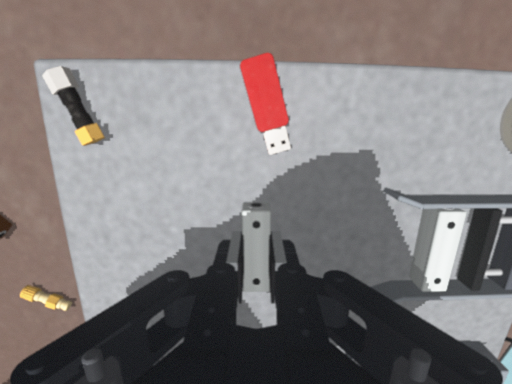

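Run:
```python
from h import *
f=dict(np.load("w14.npz")); T=f["T"]
H=cast(f,[(243,210),(271,210),(271,292.5),(243,292.5)],.046,T)[:,:2];print(H.round(4),H.mean(0))
W=cast(f,[(425,204),(505,205)],.048,T);print(W.round(4))
K=cast(f,[(437,210),(463,210),(450,291),(425,291)],.046,T);print(K.round(4),K.mean(0))
```

```text
[[0.4584 0.3945]
 [0.4734 0.3948]
 [0.4754 0.3425]
 [0.4587 0.3422]] [0.46649907 0.36848597]
[[0.5554 0.4004 0.048 ]
 [0.6009 0.4006 0.048 ]]
[[0.5643 0.3964 0.046 ]
 [0.5792 0.3966 0.046 ]
 [0.5848 0.3442 0.046 ]
 [0.5689 0.3442 0.046 ]] [0.57429365 0.37035246 0.046     ]
```

Emit:
carry_out:
  moves:
    - [[0, 0, 0, 0.25, 0, 0, -1], [0, 0, 0, 0.25, 0, 0, -1], [0, 0, 0, 0.25, 0, 0, -1], [0, 0, 0, 0.2, 0, 0, -1], [0, 0, 0, 0, 0, 0, -1], [0, 0, 0, 0, 0, 0, -1]]

```text
time: 14.67
tool_pos: [0.5032, 0.3678, 0.0375]
tool_rot: [-0.001, 1.0, 0.01, 0.001]
contact_force: [2.1, -0.1, 5.5]
gripper_width: 0.168
```

```bash
python3 snap.py wrist w15
```

```text
14.6667 [0.5032 0.3678 0.0375] 1.18 0.168 [ 2.1 -0.1  5.5]
```

View pics/w15.png

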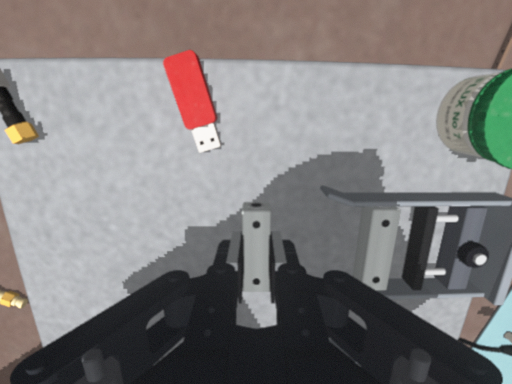

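Emit:
carry_out:
  moves:
    - [[0, 0, 0, 0.2, -0.02, 0, -1], [0, 0, 0, 0.25, -0.01, 0, -1], [0, 0, 0, 0.2, 0, 0, -1], [0, 0, 0, 0.13, 0, 0, -1], [0, 0, 0, 0, 0, 0, -1], [0, 0, 0, 0, 0, 0, -1]]

```text
time: 15.22
tool_pos: [0.5337, 0.3696, 0.0375]
tool_rot: [-0.0, 1.0, 0.01, 0.001]
contact_force: [-0.4, 0.2, 6.5]
gripper_width: 0.163
```

```bash
python3 snap.py wrist w16
```

```text
15.2167 [0.5337 0.3696 0.0375] 1.18 0.163 [-0.4  0.2  6.5]
```

View pics/w16.png

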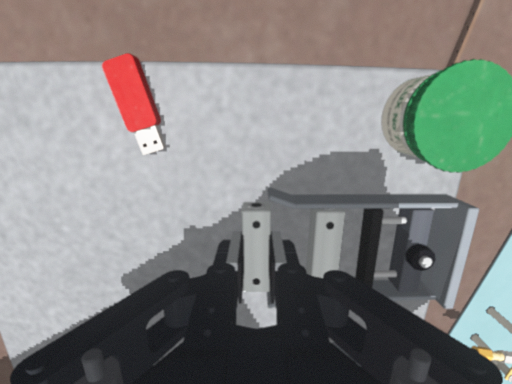

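Emit:
carry_out:
  moves:
    - [[0, 0, 0, 0, 0, 0, -0.8], [0, 0, 0, 0, 0, 0, -0.65], [0, 0, 0, 0, 0, 0, -0.5], [0, 0, 0, 0, 0, 0, -0.48], [0, 0, 0, 0, 0, -0.2, -0.48], [0, 0, 0, 0, 0, -0.3, -0.48], [0, 0, 0, 0, 0, -0.3, -0.48], [0, 0, 0, -0.25, 0, 0, -1]]

```text
time: 15.93
tool_pos: [0.5265, 0.3705, 0.0728]
tool_rot: [-0.002, 1.0, 0.01, 0.003]
contact_force: [0.3, 0.3, 1.4]
gripper_width: 0.131
```

Emit:
carry_out:
  moves:
    - [[0, 0, 0, -0.4, 0, 0, -1], [0, 0, 0, -0.2, 0, 0.1, -1], [0, 0, 0, 0, 0, 0.3, -1], [0, 0, 0, 0, 0, 0.25, -1], [0, 0, 0, 0, 0, 0.1, -1], [0, 0, 0, 0, 0, 0, -1], [0, 0, 0, 0, 0, 0, -1]]

```text
time: 16.52
tool_pos: [0.4992, 0.3685, 0.037]
tool_rot: [0.0, 1.0, 0.01, -0.001]
contact_force: [0.9, 0.2, 0.8]
gripper_width: 0.001
```

```bash
python3 snap.py wrist w17
```

```text
16.5167 [0.4992 0.3685 0.037 ] 1.14 0.001 [0.9 0.2 0.8]
```

View pics/w17.png

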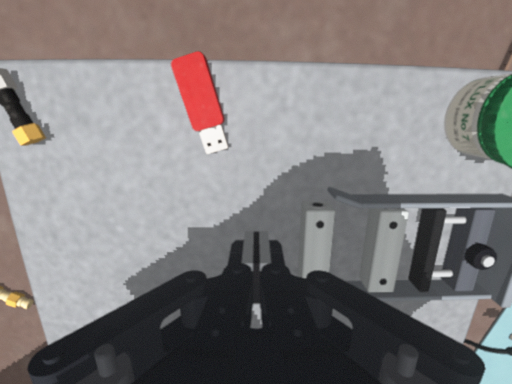

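Emit:
carry_out:
  moves:
    - [[0, 0, 0, 0.15, 0, 0, -1], [0, 0, 0, 0.15, 0, 0, -1], [0, 0, 0, 0.1, 0, 0, -1], [0, 0, 0, 0.1, 0, 0, -1], [0, 0, 0, 0.1, 0, 0, -1], [0, 0, 0, 0.1, 0, 0, -1], [0, 0, 0, 0.1, 0, 0, -1], [0, 0, 0, 0.1, 0, 0, -1]]

```text
time: 17.23
tool_pos: [0.5357, 0.3697, 0.0383]
tool_rot: [-0.0, 1.0, 0.01, 0.0]
contact_force: [-1.1, -0.2, 1.4]
gripper_width: -0.003
```

Emit:
carry_out:
  moves:
    - [[0, 0, 0, 0.05, 0, 0, -1], [0, 0, 0, 0.05, 0, 0, -1], [0, 0, 0, 0.05, 0, 0, -1], [0, 0, 0, 0.05, 0, 0, -1], [0, 0, 0, 0, 0, 0, -1]]

```text
time: 17.65
tool_pos: [0.5436, 0.3698, 0.0382]
tool_rot: [-0.0, 1.0, 0.01, 0.0]
contact_force: [-0.8, -0.1, 0.4]
gripper_width: -0.0
```

```bash
python3 snap.py wrist w18; python3 -c "
import cv2
a=cv2.imread('pics/w18.png'); cv2.imwrite('pics/w18z.png',cv2.resize(a[180:320,230:460],None,fx=3.4,fy=3.4,interpolation=2))"
```

```text
17.65 [0.5436 0.3698 0.0382] 1.16 -0.0 [-0.8 -0.1  0.4]
```

View pics/w18z.png

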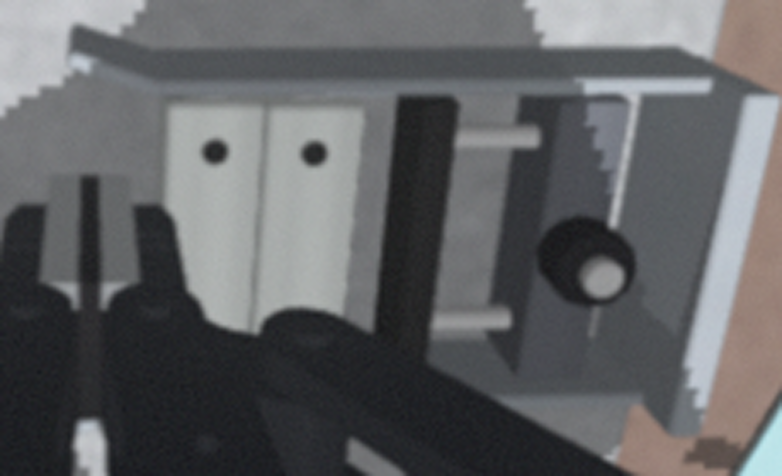

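Emit:
carry_out:
  moves:
    - [[0, 0, 0, 0.04, 0, 0, -1], [0, 0, 0, 0.04, 0, 0, -1], [0, 0, 0, 0.04, 0, 0, -1], [0, 0, 0, 0.03, 0, 0, -1], [0, 0, 0, 0, 0, 0, -1]]

```text
time: 18.12
tool_pos: [0.5496, 0.3698, 0.038]
tool_rot: [0.0, 1.0, 0.01, 0.0]
contact_force: [-0.9, -0.7, 0.8]
gripper_width: -0.0
```

Emit:
carry_out:
  moves:
    - [[0, 0, 0, 0.03, 0, 0, -1], [0, 0, 0, 0.03, 0, 0, -1], [0, 0, 0, 0, 0, 0, -1], [0, 0, 0, 0, 0, 0, -1]]

```text
time: 18.45
tool_pos: [0.5518, 0.3699, 0.038]
tool_rot: [0.0, 1.0, 0.01, 0.0]
contact_force: [0.2, -0.1, -0.3]
gripper_width: -0.0
```

Emit:
carry_out:
  moves:
    - [[0, 0, 0, 0.03, 0, 0, -1], [0, 0, 0, 0.03, 0, 0, -1], [0, 0, 0, 0, 0, 0, -1], [0, 0, 0, 0, 0, 0, -1]]

```text
time: 18.78
tool_pos: [0.554, 0.3699, 0.038]
tool_rot: [0.0, 1.0, 0.01, -0.0]
contact_force: [-1.7, -1.0, -0.3]
gripper_width: 0.002
```

```bash
python3 snap.py wrist w19; python3 -c "
import cv2
a=cv2.imread('pics/w19.png'); cv2.imwrite('pics/w19z.png',cv2.resize(a[180:320,230:460],None,fx=3.4,fy=3.4,interpolation=2))"
```

```text
18.7833 [0.554  0.3699 0.038 ] 1.16 0.002 [-1.7 -1.  -0.3]
```

View pics/w19z.png

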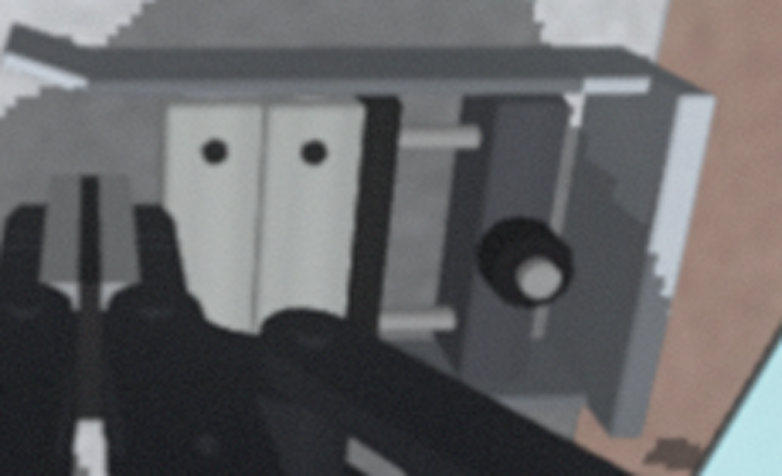

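Emit:
carry_out:
  moves:
    - [[0, 0, 0, 0.03, 0, 0, -1], [0, 0, 0, 0.03, 0, 0, -1], [0, 0, 0, 0.03, 0, 0, -1], [0, 0, 0, 0, 0, 0, -1], [0, 0, 0, 0, 0, 0, -1], [0, 0, 0, 0, 0, 0, -1]]

```text
time: 19.33
tool_pos: [0.5572, 0.37, 0.0379]
tool_rot: [0.0, 1.0, 0.01, -0.001]
contact_force: [-5.2, -1.0, 1.0]
gripper_width: 0.002
```

```bash
python3 snap.py wrist w20; python3 -c "
import cv2
a=cv2.imread('pics/w20.png'); cv2.imwrite('pics/w20z.png',cv2.resize(a[180:320,230:460],None,fx=3.4,fy=3.4,interpolation=2))"
```

```text
19.3333 [0.5572 0.37   0.0379] 1.16 0.002 [-5.2 -1.   1. ]
```

View pics/w20z.png

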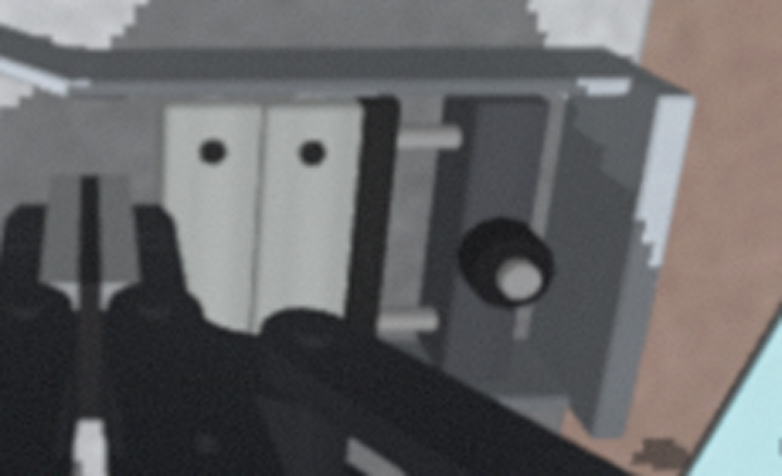

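Emit:
carry_out:
  moves:
    - [[0, 0, 0, -0.02, 0, 0, -1], [0, 0, 0, -0.02, 0, 0, -1], [0, 0, 0, -0.02, 0, 0, -1], [0, 0, 0, -0.02, 0, 0, -1], [0, 0, 0, -0.02, 0, 0, -1], [0, 0, 0, -0.02, 0, 0, -1], [0, 0, 0, -0.02, 0, 0, -1], [0, 0, 0, 0, 0, 0, -1]]

```text
time: 20.05
tool_pos: [0.5525, 0.3702, 0.0385]
tool_rot: [-0.0, 1.0, 0.01, 0.001]
contact_force: [0.1, -0.3, 0.2]
gripper_width: 0.0
```

Emit:
carry_out:
  moves:
    - [[0, 0, 0, -0.02, 0, 0, -1], [0, 0, 0, -0.04, 0, 0, -1], [0, 0, 0, -0.1, 0, 0, -1], [0, 0, 0, -0.2, 0, -0.1, -1], [0, 0, 0, -0.3, 0, -0.4, -0.4], [0, 0, 0, -0.3, 0, -0.4, -0.2], [0, 0, 0, 0, 0, -0.2, -0.2], [0, 0, 0, 0, 0, 0, -0.2]]

```text
time: 20.72
tool_pos: [0.5146, 0.3702, 0.0851]
tool_rot: [-0.001, 1.0, 0.011, 0.002]
contact_force: [0.5, -0.8, 0.3]
gripper_width: 0.398
```

```bash
python3 snap.py wrist w21
```

```text
20.7167 [0.5146 0.3702 0.0851] 1.2 0.398 [ 0.5 -0.8  0.3]
```

View pics/w21.png

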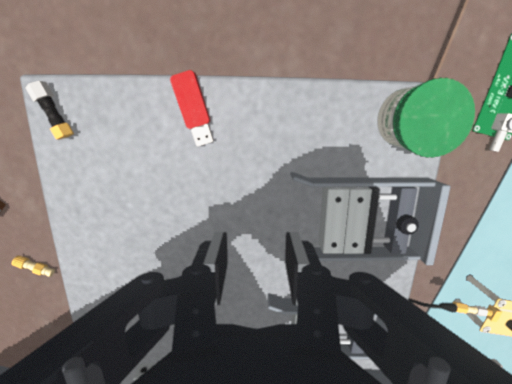

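Run:
```python
from h import *
plan(.4162,.181,.08,8,10,-0.2)
```

```text
from [0.5144 0.3697 0.0838] 1.18 to [0.4162 0.181  0.0801] 7.98
[[0,0,-0.14,-0.26,0.47,0.01,-0.2],[0,0,-0.14,-0.26,0.46,0.01,-0.2],[0,0,-0.14,-0.27,0.46,0.01,-0.2],[0,-0.01,-0.13,-0.27,0.46,0.01,-0.2],[0,0,-0.14,-0.28,0.45,0.01,-0.2],[0,-0.01,-0.13,-0.28,0.45,0.01,-0.2],[0,0,-0.14,-0.29,0.45,0.01,-0.2],[0,-0.01,-0.13,-0.29,0.44,0,-0.2]]
[[-0.01,0,-0.14,-0.3,0.44,0.01,-0.2],[0,-0.01,-0.13,-0.3,0.44,0,-0.2]]
```

Emit:
carry_out:
  moves:
    - [[0, 0, -0.14, -0.26, 0.47, 0.01, -0.2], [0, 0, -0.14, -0.26, 0.46, 0.01, -0.2], [0, 0, -0.14, -0.27, 0.46, 0.01, -0.2], [0, 0, -0.13, -0.27, 0.46, 0.01, -0.2], [0, 0, -0.14, -0.28, 0.45, 0.01, -0.2], [0, 0, -0.13, -0.28, 0.45, 0.01, -0.2], [0, 0, -0.14, -0.29, 0.45, 0.01, -0.2], [0, 0, -0.13, -0.29, 0.44, 0, -0.2]]

```text
time: 21.43
tool_pos: [0.4341, 0.2171, 0.0782]
tool_rot: [0.0, 0.998, 0.058, -0.001]
contact_force: [0.8, -0.9, -0.5]
gripper_width: 0.399
```

Emit:
carry_out:
  moves:
    - [[0, 0, -0.14, -0.3, 0.44, 0.01, -0.2], [0, 0, -0.13, -0.3, 0.44, 0, -0.2], [0, 0, 0, 0, 0, 0, -0.2], [0, 0, 0, 0, 0, 0, -0.2], [0, 0, 0, 0, 0, 0, -0.2]]

```text
time: 21.85
tool_pos: [0.4157, 0.1806, 0.0787]
tool_rot: [-0.0, 0.998, 0.069, 0.0]
contact_force: [0.8, 0.2, 0.0]
gripper_width: 0.403
```

```bash
python3 snap.py wrist w22
```

```text
21.85 [0.4157 0.1806 0.0787] 7.92 0.403 [0.8 0.2 0. ]
```

View pics/w22.png

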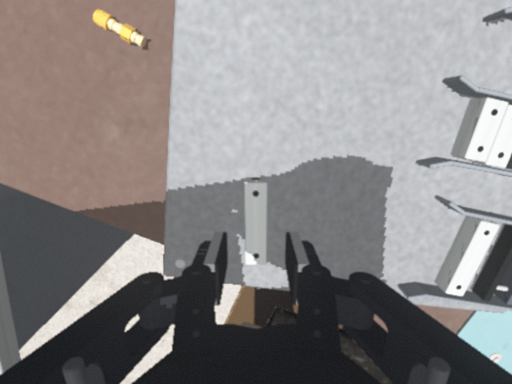

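Emit:
carry_out:
  moves:
    - [[0, 0, 0, 0, 0, 0.3, -0.2], [0, 0, 0, 0, 0, 0.35, -0.2], [0, 0, 0, 0, 0, 0.28, -0.2], [0, 0, 0, 0, 0, 0.14, -0.2], [0, 0, 0, 0, 0, 0, -0.2], [0, 0, 0, 0, 0, 0, -0.5], [0, 0, 0, 0, 0, 0, -1], [0, 0, 0, 0, 0, 0, -1]]

```text
time: 22.57
tool_pos: [0.4161, 0.1807, 0.037]
tool_rot: [-0.0, 0.998, 0.069, 0.001]
contact_force: [0.6, -0.2, -1.2]
gripper_width: 0.164
```

Emit:
carry_out:
  moves:
    - [[0, 0, 0, 0, 0, 0, -1], [0, 0, 0, 0, 0, 0, -1], [0, 0, 0, 0, 0, 0, -1]]

```text
time: 22.82
tool_pos: [0.4158, 0.1806, 0.0367]
tool_rot: [-0.0, 0.998, 0.069, 0.001]
contact_force: [0.6, -0.5, 1.8]
gripper_width: 0.163
```

```bash
python3 snap.py wrist w23;  python3 - <<'E'
from h import *
f=dict(np.load("w22.npz"));T=f["T"]
cv2.imwrite('pics/w22z.png',cv2.resize(f["frame"][180:320,380:512,::-1],None,fx=4,fy=4,interpolation=2))
E
```

```text
22.8167 [0.4158 0.1806 0.0367] 7.96 0.163 [ 0.6 -0.5  1.8]
```

View pics/w22z.png

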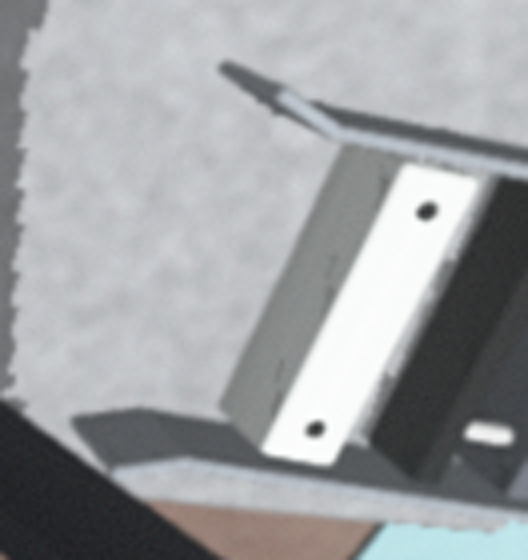

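View pics/w23.png

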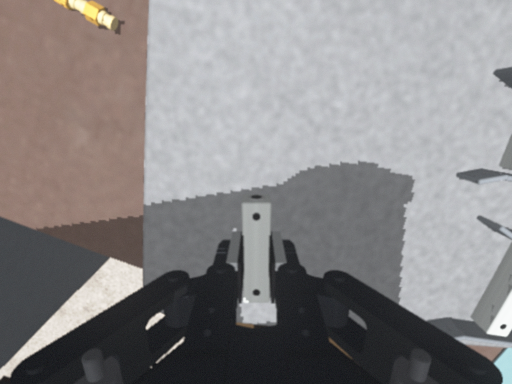

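Run:
```python
from h import *
f=dict(np.load("w22.npz")); T=f["T"]
def cz(p,z): p=np.array(p,float); return cast(f,np.c_[380+(p[:,0]-1.5)/4,180+(p[:,1]-1.5)/4],z,T)[:,:2]
def hd(a,b): d=b-a; return round(np.degrees(np.arctan2(d[1],d[0])),2)
L=cz([(345,135),(525,173)],.048);Rr=cz([(190,462),(500,510)],.048)
print(L.round(4).tolist(),hd(*L),Rr.round(4).tolist(),hd(*Rr)); print(cz([(222,67),(275,95),(113,468)],.048))
K=cz([(405,163),(482,178),(332,465),(262,452)],.046);print(K.round(4),K.mean(0),hd(K[3],K[0])-90)
H=cast(dict(np.load("w23.npz")),[(242.5,203),(270.5,203),(276,304),(242,302)],.046,np.load("w23.npz")["T"])[:,:2];print(H,H.mean(0))
planc((.4158,.1806,.0367,7.96),(.485,.180,.0359,-4.1),6,-1)
```

```text
[[0.5628, 0.21], [0.5999, 0.2075]] -3.85 [[0.5577, 0.1399], [0.6277, 0.1359]] -3.27
[[0.53603511 0.21910656]
 [0.54728356 0.21547888]
 [0.54263827 0.13674631]]
[[0.5781 0.2058]
 [0.5942 0.2049]
 [0.5892 0.1413]
 [0.5734 0.1426]] [0.58369548 0.17364505] -4.230000000000004
[[0.40493259 0.20989983]
 [0.41958163 0.21193544]
 [0.43282319 0.14885288]
 [0.41235486 0.14750285]] [0.41742307 0.17954775]
from [0.4158 0.1806 0.0367] 7.96 to [0.4848 0.1802 0.0359] -4.09
[[0,0,0.4,0.29,0.04,0,-1],[0,0,0.4,0.29,0.03,0,-1],[0,0,0.4,0.29,0.02,0.01,-1],[0,0,0.4,0.28,0.02,0,-1],[0,0,0.41,0.29,0,0.01,-1],[0,0,0.4,0.28,-0.01,0,-1]]
```

Emit:
carry_out:
  moves:
    - [[0, 0, 0.4, 0.29, 0.04, 0.01, -1], [0, 0, 0.4, 0.29, 0.02, 0, -1], [0, 0, 0.4, 0.29, 0.02, 0.01, -1], [0, 0, 0.4, 0.28, 0.01, 0, -1], [0, 0, 0.41, 0.29, 0, 0.01, -1], [0, 0, 0.4, 0.28, -0.01, 0, -1], [0, 0, 0, 0, 0, 0, -1], [0, 0, 0, 0, 0, 0, -1]]

```text
time: 23.53
tool_pos: [0.4869, 0.1811, 0.0367]
tool_rot: [-0.0, 0.999, -0.036, 0.003]
contact_force: [3.6, 0.6, 4.6]
gripper_width: 0.165
```

```bash
python3 snap.py wrist w24;  python3 - <<'E'
from h import *
f=dict(np.load("w24.npz"));T=f["T"]
cv2.imwrite('pics/w24z.png',cv2.resize(f["frame"][150:350,230:512,::-1],None,fx=2.8,fy=2.8,interpolation=2))
E
```

```text
23.5333 [0.4869 0.1811 0.0367] -4.08 0.165 [3.6 0.6 4.6]
```

View pics/w24z.png

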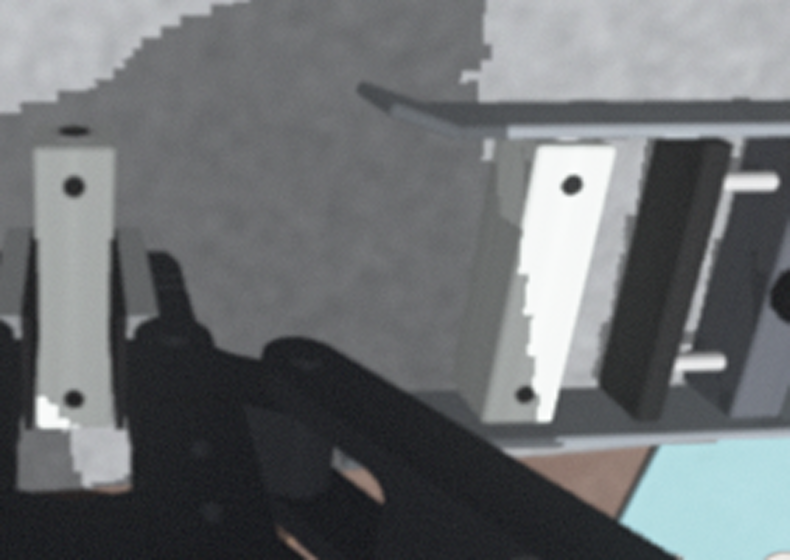

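Emit:
carry_out:
  moves:
    - [[0, 0, 0, 0.2, -0.01, 0, -1], [0, 0, 0, 0.25, 0, 0, -1], [0, 0, 0, 0.25, 0, 0, -1], [0, 0, 0, 0.25, 0, 0, -1], [0, 0, 0, 0.2, 0, 0, -1], [0, 0, 0, 0.15, 0, 0, -1], [0, 0, 0, 0.1, 0, 0, -1], [0, 0, 0, 0, 0, 0, -1]]

```text
time: 24.25
tool_pos: [0.541, 0.1776, 0.0366]
tool_rot: [-0.0, 0.999, -0.036, 0.0]
contact_force: [-1.3, 0.0, 9.6]
gripper_width: 0.165
```

Emit:
carry_out:
  moves:
    - [[0, 0, 0, 0, 0, 0, -1]]

```text
time: 24.33
tool_pos: [0.541, 0.1776, 0.0367]
tool_rot: [-0.0, 0.999, -0.035, 0.001]
contact_force: [-1.4, 0.0, 8.6]
gripper_width: 0.167
```

```bash
python3 snap.py wrist w25
```

```text
24.3333 [0.541  0.1776 0.0367] -4.06 0.167 [-1.4  0.   8.6]
```

View pics/w25.png

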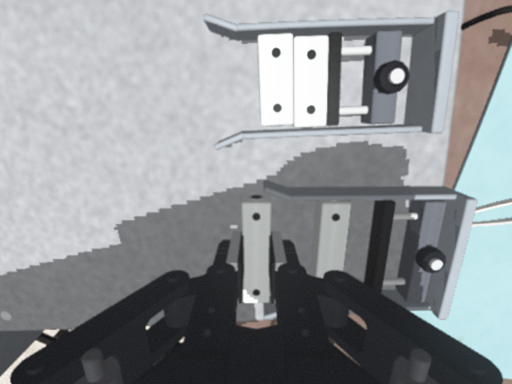

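Emit:
carry_out:
  moves:
    - [[0, 0, 0, 0, 0, 0, -0.8], [0, 0, 0, 0, 0, 0, -0.65], [0, 0, 0, 0, 0, 0, -0.5], [0, 0, 0, 0, 0, 0, -0.48], [0, 0, 0, 0, 0, -0.2, -0.48], [0, 0, 0, 0, 0, -0.3, -0.48], [0, 0, 0, 0, 0, -0.3, -0.48], [0, 0, 0, -0.2, 0, -0.05, -0.7]]

```text
time: 25.05
tool_pos: [0.5351, 0.1782, 0.0728]
tool_rot: [-0.001, 0.999, -0.036, 0.003]
contact_force: [-0.1, 0.5, 1.0]
gripper_width: 0.155
```

Emit:
carry_out:
  moves:
    - [[0, 0, 0, -0.4, 0, 0, -1], [0, 0, 0, -0.22, 0, 0.1, -1], [0, 0, 0, 0, 0, 0.3, -1], [0, 0, 0, 0, 0, 0.27, -1], [0, 0, 0, 0, 0, 0.12, -1], [0, 0, 0, 0, 0, 0, -1], [0, 0, 0, 0, 0, 0, -1]]

```text
time: 25.63
tool_pos: [0.5072, 0.1794, 0.0362]
tool_rot: [0.0, 0.999, -0.036, -0.001]
contact_force: [-0.0, -0.4, 0.5]
gripper_width: -0.0
```

```bash
python3 snap.py wrist w26
```

```text
25.6333 [0.5072 0.1794 0.0362] -4.1 -0.0 [-0.  -0.4  0.5]
```

View pics/w26.png

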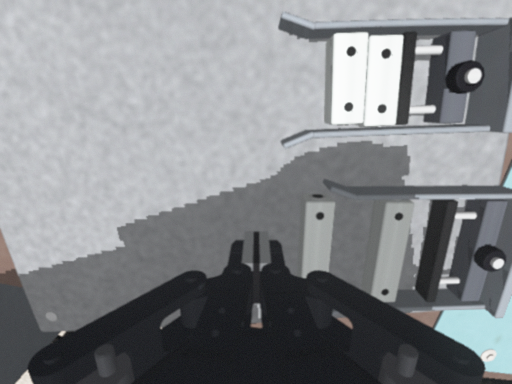

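Emit:
carry_out:
  moves:
    - [[0, 0, 0, 0.15, 0, 0, -1], [0, 0, 0, 0.15, 0, 0, -1], [0, 0, 0, 0.1, 0, 0, -1], [0, 0, 0, 0.1, 0, 0, -1], [0, 0, 0, 0.1, 0, 0, -1], [0, 0, 0, 0.1, 0, 0, -1], [0, 0, 0, 0.1, 0, 0, -1], [0, 0, 0, 0.1, 0, 0, -1]]

```text
time: 26.35
tool_pos: [0.5438, 0.177, 0.0374]
tool_rot: [-0.0, 0.999, -0.036, 0.0]
contact_force: [-0.1, -0.5, 2.1]
gripper_width: -0.001
```

Emit:
carry_out:
  moves:
    - [[0, 0, 0, 0.06, 0, 0, -1], [0, 0, 0, 0.06, 0, 0, -1], [0, 0, 0, 0.05, 0, 0, -1], [0, 0, 0, 0.05, 0, 0, -1], [0, 0, 0, 0.05, 0, 0, -1], [0, 0, 0, 0, 0, 0, -1]]

```text
time: 26.85
tool_pos: [0.5545, 0.1762, 0.0373]
tool_rot: [-0.0, 0.999, -0.036, 0.0]
contact_force: [-0.9, -0.1, 1.5]
gripper_width: 0.002
```

```bash
python3 snap.py wrist w27; python3 -c "
import cv2
a=cv2.imread('pics/w27.png'); cv2.imwrite('pics/w27z.png',cv2.resize(a[170:320,230:460],None,fx=3.4,fy=3.4,interpolation=2))"
```

```text
26.85 [0.5545 0.1762 0.0373] -4.1 0.002 [-0.9 -0.1  1.5]
```

View pics/w27z.png

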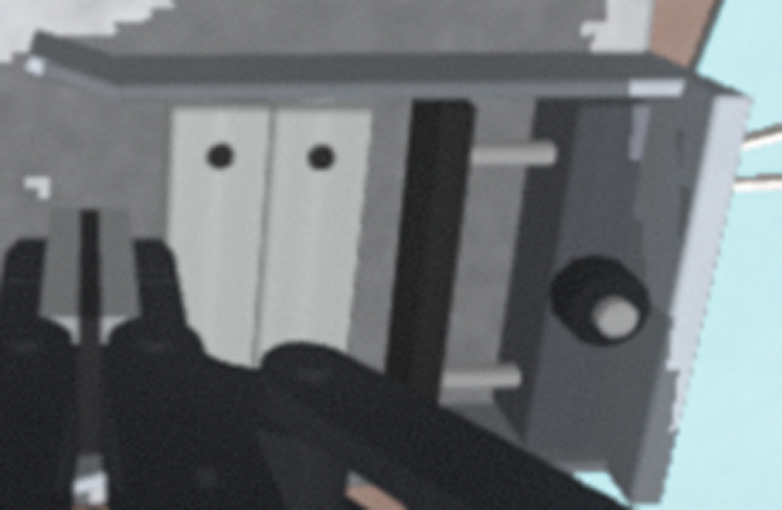

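Emit:
carry_out:
  moves:
    - [[0, 0, 0, 0.05, 0, 0, -1], [0, 0, 0, 0.05, 0, 0, -1], [0, 0, 0, 0.05, 0, 0, -1], [0, 0, 0, 0.05, 0, 0, -1], [0, 0, 0, 0.03, 0, 0, -1], [0, 0, 0, 0, 0, 0, -1], [0, 0, 0, 0, 0, 0, -1]]

```text
time: 27.48
tool_pos: [0.5635, 0.1756, 0.0373]
tool_rot: [0.0, 0.999, -0.036, 0.0]
contact_force: [0.3, 0.0, 0.6]
gripper_width: -0.003
```

Emit:
carry_out:
  moves:
    - [[0, 0, 0, 0.03, 0, 0, -1], [0, 0, 0, 0.03, 0, 0, -1], [0, 0, 0, 0, 0, 0, -1], [0, 0, 0, 0, 0, 0, -1]]

```text
time: 27.82
tool_pos: [0.5657, 0.1754, 0.0372]
tool_rot: [0.0, 0.999, -0.036, -0.0]
contact_force: [-0.3, -0.0, 0.8]
gripper_width: 0.002
```

```bash
python3 snap.py wrist w28; python3 -c "
import cv2
a=cv2.imread('pics/w28.png'); cv2.imwrite('pics/w28z.png',cv2.resize(a[170:320,230:460],None,fx=3.4,fy=3.4,interpolation=2))"
```

```text
27.8167 [0.5657 0.1754 0.0372] -4.09 0.002 [-0.3 -0.   0.8]
```

View pics/w28z.png

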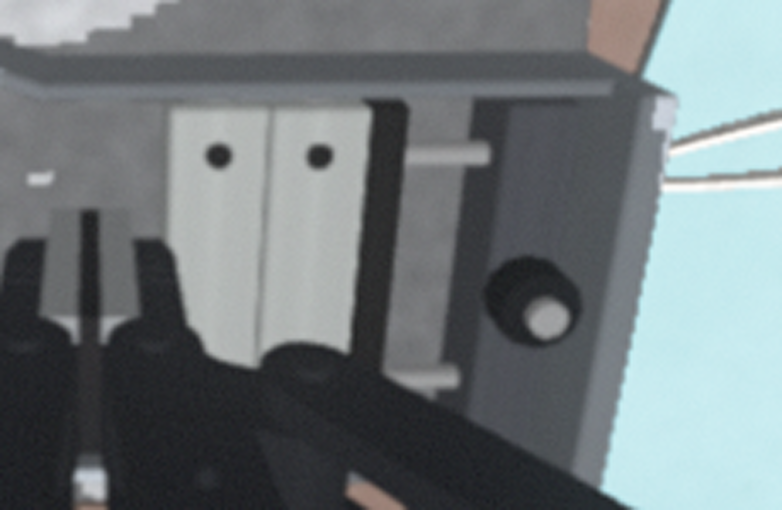

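Touching or about to. Continue in small steps.

Emit:
carry_out:
  moves:
    - [[0, 0, 0, 0.03, 0, 0, -1], [0, 0, 0, 0.03, 0, 0, -1], [0, 0, 0, 0, 0, 0, -1], [0, 0, 0, 0, 0, 0, -1]]

```text
time: 28.2
tool_pos: [0.5677, 0.1753, 0.0371]
tool_rot: [0.0, 0.999, -0.036, -0.001]
contact_force: [-3.2, -0.9, 1.4]
gripper_width: 0.0
```

Emit:
carry_out:
  moves:
    - [[0, 0, 0, 0.03, 0, 0, -1], [0, 0, 0, 0.03, 0, 0, -1], [0, 0, 0, 0, 0, 0, -1], [0, 0, 0, 0, 0, 0, -1]]

```text
time: 28.53
tool_pos: [0.57, 0.1751, 0.0371]
tool_rot: [0.0, 0.999, -0.036, -0.001]
contact_force: [-5.5, -0.1, 2.9]
gripper_width: -0.003
```

```bash
python3 snap.py wrist w29; python3 -c "
import cv2
a=cv2.imread('pics/w29.png'); cv2.imwrite('pics/w29z.png',cv2.resize(a[170:320,230:460],None,fx=3.4,fy=3.4,interpolation=2))"
```

```text
28.5333 [0.57   0.1751 0.0371] -4.09 -0.003 [-5.5 -0.1  2.9]
```

View pics/w29z.png

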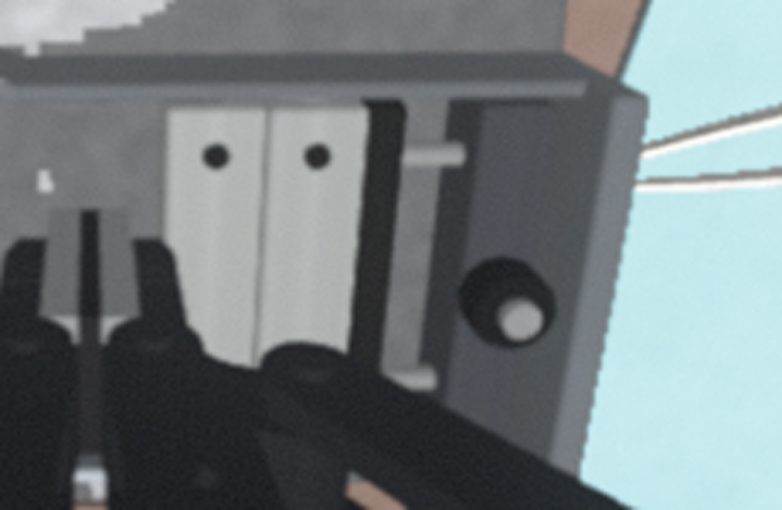

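Emit:
carry_out:
  moves:
    - [[0, 0, 0, -0.015, 0, 0, -1], [0, 0, 0, -0.015, 0, 0, -1], [0, 0, 0, -0.015, 0, 0, -1], [0, 0, 0, -0.015, 0, 0, -1], [0, 0, 0, -0.015, 0, 0, -1], [0, 0, 0, -0.015, 0, 0, -1], [0, 0, 0, -0.015, 0, 0, -1], [0, 0, 0, -0.015, 0, 0, -1]]

```text
time: 29.25
tool_pos: [0.5663, 0.1755, 0.0376]
tool_rot: [-0.0, 0.999, -0.036, 0.001]
contact_force: [-1.2, 0.5, 0.3]
gripper_width: -0.004
```

Emit:
carry_out:
  moves:
    - [[0, 0, 0, -0.015, 0, 0, -1], [0, 0, 0, -0.015, 0, 0, -1], [0, 0, 0, -0.02, 0, 0, -1], [0, 0, 0, -0.04, 0, 0, -1], [0, 0, 0, -0.1, 0, 0, -1], [0, 0, 0, -0.2, 0, -0.1, -1], [0, 0, 0, -0.3, 0, -0.4, -1], [0, 0, 0, -0.3, 0, -0.4, -1]]

```text
time: 29.92
tool_pos: [0.5244, 0.1781, 0.0727]
tool_rot: [0.0, 0.999, -0.036, -0.001]
contact_force: [0.6, -0.1, 0.3]
gripper_width: 0.0
```

Emit:
carry_out:
  moves:
    - [[0, 0, 0, -0.2, -0.3, -0.5, -1], [0, 0, 0, -0.2, -0.5, -0.5, -1], [0, 0, 0, -0.1, -0.4, -0.3, -1], [0, 0, 0, 0, -0.2, -0.1, -1], [0, 0, 0, 0, 0, 0, -1], [0, 0, 0, 0, 0, 0, -1]]

```text
time: 30.42
tool_pos: [0.5098, 0.2354, 0.1288]
tool_rot: [0.0, 0.999, -0.035, -0.0]
contact_force: [-0.4, -0.3, -0.3]
gripper_width: 0.002
```

```bash
python3 snap.py wrist w30; python3 -c "
import cv2
a=cv2.imread('pics/w30.png'); cv2.imwrite('pics/w30z.png',cv2.resize(a[0:300,262:512],None,fx=2,fy=2,interpolation=2))"
```

```text
30.4167 [0.5098 0.2354 0.1288] -4.04 0.002 [-0.4 -0.3 -0.3]
```

View pics/w30.png

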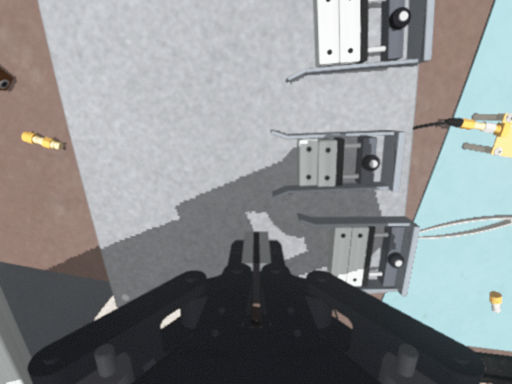

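```bash
python3 -c "
import cv2,numpy as np
a=cv2.imread('pics/w25.png')[10:150,200:350]; b=cv2.imread('pics/w30.png')[0:140,290:440]; c=cv2.imread('pics/w30.png')[120:310,290:430]
z=lambda x:cv2.resize(x,(400,int(x.shape[0]*400/x.shape[1])),interpolation=2)[:373]
A=z(a);B=z(b);cv2.imwrite('pics/cmp.png',np.hstack([A,B])); cv2.imwrite('pics/cmp2.png',cv2.resize(c,None,fx=3,fy=3,interpolation=2))"
```

```text
(no output)
```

View pics/cmp.png

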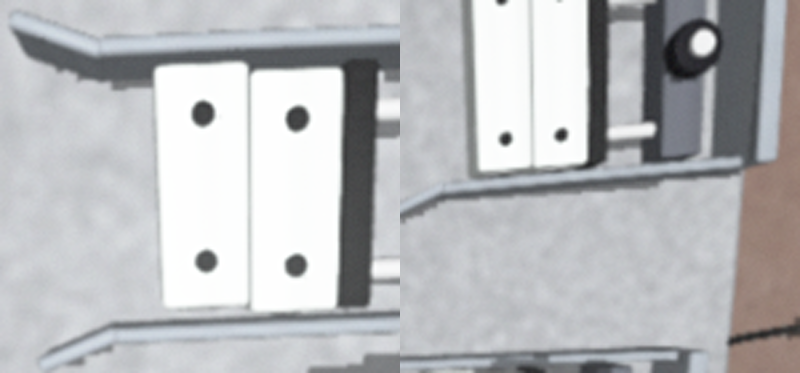

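View pics/cmp2.png

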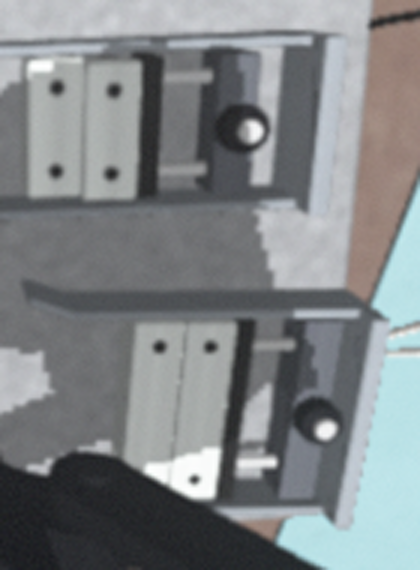

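Run:
```python
from h import *
f=dict(np.load("w25.npz"));T=f["T"]
def cz(p,z): p=np.array(p,float); return cast(f,np.c_[200+p[:,0]/2.667-.3,10+p[:,1]/2.667-.3],z,T)[:,:2]
P=cz([(155,67),(247,63),(248,305),(164,307)],.046);K=cz([(251,70),(342,68),(337,309),(253,311)],.046)
W=cz([(115,46),(380,36)],.048);W2=cz([(115,330),(380,318)],.048)
hd=lambda a,b:round(np.degrees(np.arctan2(*(b-a)[::-1])),2)
for Q in(P,K): print(Q.round(4).tolist(),hd(Q[3],Q[0])-90,hd(Q[2],Q[1])-90, hd(Q[0],Q[1]),hd(Q[3],Q[2]))
print(hd(*W),hd(*W2))
```

```text
[[0.5498, 0.2872], [0.5653, 0.2868], [0.564, 0.2472], [0.5488, 0.2479]] -1.5799999999999983 -1.769999999999996 -1.63 -2.67
[[0.5659, 0.2857], [0.5812, 0.285], [0.5803, 0.2454], [0.5649, 0.2461]] -1.4200000000000017 -1.3599999999999994 -2.45 -2.55
-1.77 -1.42
```

```bash
python3 -c "
from plant import *
print(ticket.job_done()); print(state()['time'])"
```

```text
the job is handed in; nothing more can be done
None
the job is handed in; nothing more can be done
```

I sorted the three posts in the order asked: short into the centre row, mid into the left row, long into the right row. The job was handed in at about 30.5 s, with the arm clear of everything.

Each post was gripped lightly and slid along the board to its row mouth, let go, then pushed from behind with the shut fingers until its pair pressed the pad.

| Row | Push force | Pad travel (estimated) |
|---|---|---|
| short | 4.4 N | about 4 mm |
| mid | 5.2 N | about 4.5 mm |
| long | 5.5 N | about 4.5 to 5 mm |

All three are well short of the 14 mm end. I backed off slowly each time. The force fell to about zero before I withdrew from the short and mid rows. On the long row the last reading before withdrawing was 1.2 N.

- **Seating:** the last wrist picture shows all three pairs in their channels next to each other and the pads. I measured only the short pair closely. It is square to its walls within about 1°, and its seam is at most about 0.6 mm, which is within pixel error. The mid and long pairs I checked by eye.
- **Pads after release:** the pads spring back almost fully, because post friction can't hold them. The few millimetres of press existed during the push and is not held now.
- **Disagreement:** the top and wrist cameras differed by 3 to 5 mm on the short row's centreline. I used the wrist camera.

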